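# Hang a coated test panel on the pin of the drying stand and close the dust cover

### The job

Put the coated test panel away to dry: slide the clear dust cover of the drying stand fully open, hang the panel on the stand's pin by its side slot (slide the slot sideways over the pin behind the head, then let the panel down until the pin sits in the seat at the end of the slot) and let go of it. Then slide the cover fully shut over the hanging panel, and leave the beaker, the jar and the label roll where they stand.

Things in the scene. Friction and masses are not known exactly. Their poses are not given: they have to be found in the camera images.
- stand: Fixed drying stand. Origin on the worktop straight below the pin. x points along the pin to the back (away from the robot), y along the cover's track, z up. Grey base plate 10 mm thick, x -68 to 68 mm, y -200 to 72 mm, with tracks and end stops up to 25 mm high. The post behind the pin is 16 mm wide, x 38 to 50 mm, 108 mm high. Nothing stands above the pin when the cover is open.
- pin (a point): Middle of the free length of the stand's level steel pin, 95 mm above the worktop; axes as the stand. The pin is 8 mm thick. Its free length of 16 mm lies between a brass head at the front (16 mm in diameter, 5 mm thick, wider than the panel's slot) and a shoulder 18 mm in diameter at the back; the panel hangs between them.
- cover (a joint): Clear sliding dust cover, along the stand's y: 0 = fully shut, centred over the pin; 0.13 m = fully open, slid towards -y to the stop. Starts 0 to 0.03; stays where it is left; about 2 N moves it. It has front, back, roof and a -y end wall (110 mm long in y, 118 mm deep in x, top 164 mm above the worktop), is open at its +y end, and blocks the pin from above while shut.
- cover_handle (a point): Centre of the upright black grip bar on the cover's roof, to be pinched from above: 14 mm thick in x, 44 mm long in y, free from 169 to 206 mm above the worktop. This point is 191 mm above the worktop, straight above the pin's middle when the cover is fully shut. Axes as the stand.
- panel_grip (a point): Centre of the orange grip block (10 mm thick in x, 40 mm wide in y, 36 mm high) on top of the loose test panel: blue-painted steel sheet 5 mm thick, 70 mm wide, on a 36 x 60 mm foot, 0.1 to 0.2 kg, 130 mm high. 112 mm above the foot's underside. x: normal to the sheet; -y: to the edge where the slot opens; z up. It starts upright, y within 0.5 rad of the stand's y.
- panel_seat (a point): Where the pin's axis lies in the panel when it hangs: on its middle line, 36 mm below panel_grip, 76 mm above the foot's underside; axes as panel_grip. It is in a notch 14 mm wide (y -7 to 7 mm) that goes up from the inner end of the slot and ends 4 mm above this point.
- slot_mouth (a point): Mouth of the panel's slot: middle of its open end at the -y edge, 35 mm in -y from the middle line and 13 mm below panel_seat. The slot is a level channel through the sheet, 14 mm high (its upper side flares a little at the mouth), from here to y = 7 mm. With the panel turned as the stand, slide it along -y until the pin is at its middle line, then let it down 13 mm.
- beaker: Clear glass beaker, 52 mm in diameter, 70 mm high, loose on the worktop; origin at its underside. Not to be disturbed.
- jar: White jar with a black lid, 44 mm in diameter, 35 mm high, loose; origin at its underside. Not to be disturbed.
- label_roll: Roll of labels lying flat, 68 mm in diameter, 29 mm high, loose; origin at its underside. Not to be disturbed.
Things that resemble listed ones, but are neither listed nor needed, are in the scene too. There is more than one size of the part that bears panel_grip; the job needs the larger.

How it is judged:
By the outcome, as a careful person would: the job done as asked, in the order asked, and still so for the second after the job is handed in, with the robot touching nothing.
It also fails if it takes over 54 s, if anything falls off the work surface, if the arm or the gripper's body presses on something with over 40 N, if the wrist force passes 120 N, or if a joint passes its speed limit or range.

### The arm

A 6-joint arm with a two-finger parallel gripper is mounted at the origin on a cart in front of the work surface, level with it; the furniture and walls round the work are solid. World frame = base frame: x ahead of the robot, y to its left, z up, the work surface at z = 0. Lengths are in mm, angles in degrees, forces in N, time in s.
With the tool pointing down it reaches from about 325 to 900 mm from the base axis. Payload 6.1 kg.
Tool frame: the origin (TCP) lies on the mounting face of the last link; the fingertips stand 173 mm ahead of it and the grasp point (between the pads) lies 155 mm ahead of it; z points along the fingers, y is the direction in which the jaws open and shut (so a half turn about z gives the same grasp; the last joint's range is limited). The gripper opens to 85 mm and grips with 20 to 120 N. Pads are 22 mm wide; open, the fingers measure 114 mm over their backs; the gripper's body (76 mm by 85 mm) begins 54 mm behind the grasp point. The pads swing forward as they close: fully open they stand 13 mm farther back than shut.
Start: joints at [-75.12, 12.628, 87.462, -0, 79.91, -7.225], TCP at [235.181, -579.057, 404.7] pointing down, gripper open.
Joint ranges: [-170.65, 170.65], [-52.31, 119.04], [5.05, 147.46], [-71.25, 251.25], [11.57, 151.72], [-153.62, 153.62]. Speed limits (degrees/s): [147.25, 147.25, 172.46, 180, 180, 180].

### API

Orientations are given as a 3x3 rotation matrix whose columns are the frame's x, y, z axes.
In Python, from workcell import arm gives the robot as it stands.
- The arm moves only by the shell command python3 -m creep 'ROWS' [OPENING] [FORCE]. ROWS is JSON, a list of rows, each an object of numbers: "x", "y", "z": the shift along the tool's x, y, z normalised to -1 to 1, where 1 is 150 mm; "wx", "wy", "wz": the turn, a rotation vector about the tool's x, y, z normalised to -1 to 1, where 1 is 120 degrees. A call has 1 to 12 rows; each row is the pose to reach, as a shift and turn from the pose commanded when the call began, along the tool's axes at that moment; what a row does not reach only later rows make up. A row lasts 1/8 s, in which the tool goes at most 62.5 mm and 10.7 degrees, less where a joint would pass 70% of its speed; a pose out of reach is approached as far as the arm can. A call with a number of a shift or a turn outside -1 to 1 is refused whole. A call with a gripper value outside its range is refused whole. OPENING is the opening, from 0 (shut) to 1 (fully open), set as the call begins (- or left out, the last holds). The fingers move at their own pace and stop on an object; FORCE is the grip in N (left out, the last holds). Time passes only in rows, so rows that repeat a pose let the fingers close. It gives the time, the measured TCP pose, the force and the opening at its end, in the units of the state.
- arm.get_state(): the state, without advancing time (a new reading comes with each control period).
- arm.get_image(name): name is "scene" or "top"; returns (picture, depth): 420x560x3 uint8, red, green, blue; 420x560 float32, mm along the optical axis (not along the pixel's ray), 0 where there is no reading.
- arm.get_calibration(name): a dict with "mtx" (3x3 intrinsics, pixels), "k1" (the pictures are not rectified: a ray, as slopes to the right and down, at radius r is drawn at 1 + k1 r^2 times it, then the intrinsics apply), "pose" (4x4, takes a point from camera to world coordinates). Camera axes: x right, y up, looking along -z (the intrinsics and any distortion apply to the point x, -y, -z); pixel columns grow to the right and rows downward; lengths in mm; the calibration is good to about 2 mm. A picture is of the moment at which its call begins. get_calibration takes no time and is no camera call.
- arm.close_job(): hands the job in, once; it reports no verdict.
The state is a dict: "t": time; "qpos": joint angles; "qd": joint speeds; "effort": joint torques, N m; "ee_pos": TCP position; "ee_rot": TCP orientation; "contact_force": force on the tool from outside, world axes, zero at the start; "moment": the same for the moment, N m; "width": finger opening in mm.
Only numpy, scipy, OpenCV 4.12 (cv2) and the standard library are available. Lean on these libraries where they do the work, as an engineer would, in place of code of your own. Each camera call takes 0.05 s, during which the arm holds its last target.

## Working session

There is one attempt and no reset: what is moved stays moved. The work goes in short steps, Python scripts to look and compute and a shell command to move; the robot and the scene stay as the last step left them, time stands still between calls to the robot, and variables do not carry over. Pictures are saved under pics/ and viewed, and the job is handed in when it is done.

```bash
mkdir -p pics; ls; cat > h.py <<'E'
import numpy as np, cv2
from workcell import arm
def load(n):
    return np.load(f'{n}.npz')
def grab(tag):
    for n in ("scene","top"):
        im,d=arm.get_image(n); c=arm.get_calibration(n)
        np.savez(f'{tag}_{n}.npz',im=im,d=d,mtx=c["mtx"],k1=c["k1"],pose=c["pose"])
        cv2.imwrite(f'pics/{tag}_{n}.png',im[:,:,::-1])
def rays(f,uv):
    uv=np.asarray(uv,float).reshape(-1,1,2); k=np.array([float(f["k1"]),0,0,0,0])
    return cv2.undistortPoints(uv,np.array(f["mtx"],float),k).reshape(-1,2)
def pt(f,uv,depth):
    s=rays(f,uv); d=np.asarray(depth,float).reshape(-1,1)
    pc=np.hstack([s*d*[1,-1],-d]); P=f["pose"]
    return pc@P[:3,:3].T+P[:3,3]
def cloud(f):
    H,W=f["d"].shape; u,v=np.meshgrid(np.arange(W),np.arange(H))
    return pt(f,np.stack([u,v],-1).reshape(-1,2),f["d"].reshape(-1)).reshape(H,W,3)
def onz(f,uv,z):
    s=rays(f,uv); P=f["pose"]; dr=np.hstack([s*[1,-1],-np.ones((len(s),1))])@P[:3,:3].T
    return P[:3,3]+dr*((z-P[2,3])/dr[:,2:])
def tri(fs,uvs):
    A=np.zeros((3,3));b=np.zeros(3);L=[]
    for f,uv in zip(fs,uvs):
        s=rays(f,[uv])[0];P=f["pose"];d=P[:3,:3]@np.array([s[0],-s[1],-1]);d/=np.linalg.norm(d)
        M=np.eye(3)-np.outer(d,d);A+=M;b+=M@P[:3,3];L.append((P[:3,3],M))
    x=np.linalg.solve(A,b);return x,[np.linalg.norm(M@(x-o)) for o,M in L]
def proj(f,p):
    P=f["pose"];pc=(np.asarray(p,float).reshape(-1,3)-P[:3,3])@P[:3,:3]
    s=pc[:,:2]*[1,-1]/-pc[:,2:];r2=(s**2).sum(1,keepdims=True);s=s*(1+float(f["k1"])*r2)
    M=f["mtx"];return s*[M[0,0],M[1,1]]+[M[0,2],M[1,2]]
E
python3 - <<'E'
from h import *
s=arm.get_state();print(s)
grab('a')
for n in("scene","top"):
    c=arm.get_calibration(n);print(n,c)
E
```

```text
pics
{'t': 0.0, 'qpos': array([-7.51197092e+01,  1.26768014e+01,  8.75261194e+01, -1.17510228e-03,
        7.99106439e+01, -7.22333826e+00]), 'qd': array([ 0.0781336 ,  0.01554673, -0.07780073, -0.02752092, -0.04263633,
       -0.01197972]), 'effort': array([ 3.19308383e-04, -4.96900606e+01, -3.89395058e+01, -1.01775172e-04,
        1.13100791e-02,  1.81279700e-05]), 'ee_pos': array([ 235.11687555, -578.79728561,  403.57877073]), 'ee_rot': array([[ 9.26503500e-01,  3.76285776e-01, -5.28513252e-04],
       [ 3.76286077e-01, -9.26501559e-01,  1.91042198e-03],
       [ 2.29196263e-04, -1.96888483e-03, -9.99998035e-01]]), 'contact_force': array([ 0.31038439, -0.77157977, -0.24666871]), 'moment': array([0.00282365, 0.05479904, 0.00687264]), 'width': 85.17249141418957}
scene {'mtx': array([[412.70662842,   0.        , 284.89046805],
       [  0.        , 412.70662842, 207.80314368],
       [  0.        ,   0.        ,   1.        ]]), 'k1': -0.03765000534708309, 'pose': array([[ 6.21095319e-01,  4.19335035e-01, -6.62116858e-01,
        -3.27987755e+02],
       [-7.83729613e-01,  3.35455388e-01, -5.22721319e-01,
        -7.23801944e+02],
       [ 2.91530499e-03,  8.43580353e-01,  5.36995055e-01,
         7.52136988e+02],
       [ 0.00000000e+00,  0.00000000e+00,  0.00000000e+00,
         1.00000000e+00]])}
top {'mtx': array([[410.25937332,   0.        , 276.30215712],
       [  0.        , 410.25937332, 209.05157238],
       [  0.        ,   0.        ,   1.        ]]), 'k1': 0.028607468888032655, 'pose': array([[ 1.29694950e-02,  9.89689578e-01, -1.42640570e-01,
         2.39880624e+02],
       [-9.99913010e-01,  1.31793668e-02,  5.26604793e-04,
        -1.24635353e+02],
       [ 2.40108767e-03,  1.42621332e-01,  9.89774414e-01,
         1.38343789e+03],
       [ 0.00000000e+00,  0.00000000e+00,  0.00000000e+00,
         1.00000000e+00]])}
```

View pics/a_scene.png

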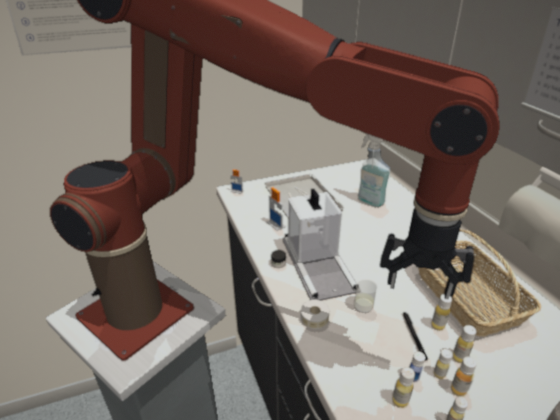

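View pics/a_top.png

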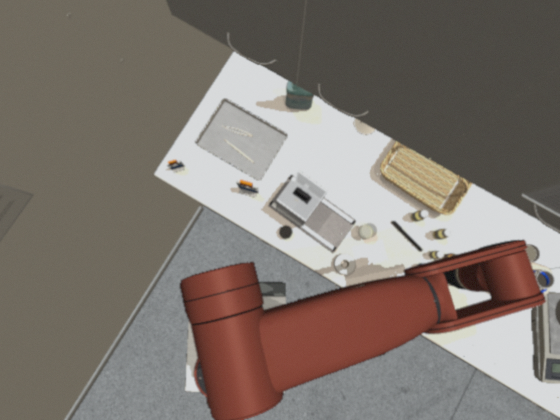

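```bash
python3 - <<'E'
import cv2
a=cv2.imread('pics/a_top.png')[140:270,150:390];cv2.imwrite('pics/a_top_c.png',cv2.resize(a,None,fx=3.3,fy=3.3,interpolation=cv2.INTER_CUBIC))
a=cv2.imread('pics/a_scene.png')[155:345,215:405];cv2.imwrite('pics/a_sc_c.png',cv2.resize(a,None,fx=3.1,fy=3.1,interpolation=cv2.INTER_CUBIC))
E
```

```text
(no output)
```

View pics/a_top_c.png

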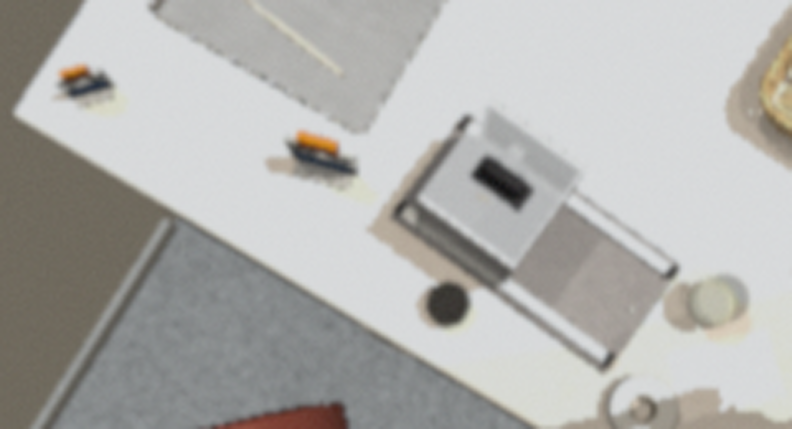

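View pics/a_sc_c.png

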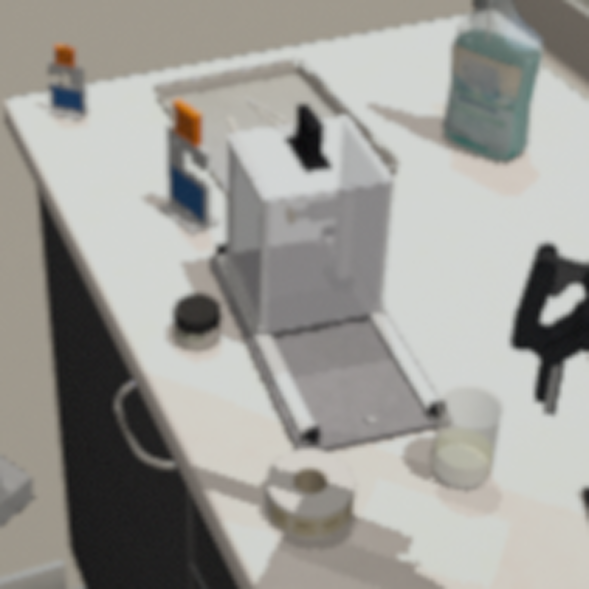

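```bash
python3 - <<'E'
from h import *
for n in('a_top','a_scene'):
    f=load(n);X=cloud(f);im=f["im"].astype(int);hsv=cv2.cvtColor(f["im"],cv2.COLOR_RGB2HSV)
    d=f["d"]
    orange=(im[...,0]>170)&(im[...,1]<140)&(im[...,2]<90)&(d>0)&(X[...,2]<200)&(X[...,2]>20)
    nl,lab,st,ce=cv2.connectedComponentsWithStats(orange.astype(np.uint8))
    for i in range(1,nl):
        if st[i,4]>8: q=X[lab==i];print(n,'orange',st[i],ce[i].round(1),np.median(q,0).round(1),q.min(0).round(),q.max(0).round())
    dark=(im.max(2)<70)&(X[...,2]>160)&(X[...,2]<225)&(X[...,0]>300)&(d>0)
    nl,lab,st,ce=cv2.connectedComponentsWithStats(dark.astype(np.uint8))
    for i in range(1,nl):
        if st[i,4]>8: q=X[lab==i];print(n,'dark',st[i],ce[i].round(1),np.median(q,0).round(1),q.min(0).round(),q.max(0).round())
f=load('a_top');X=cloud(f)
# table z check
for uv in [(200,130),(350,160),(380,200),(330,220),(300,183),(303,195),(286,232),(345,265),(367,231),(247,186)]:
    print(uv,X[uv[1],uv[0]].round(1))
E
```

```text
a_top orange [240 182  12   3  14] [245.5 183. ] [501.2 -28.2 130.7] [498. -45. 127.] [504. -11. 135.]
a_top dark [294 189  16  13 104] [301.6 194.8] [ 455.  -199.5  201.7] [ 440. -223.  162.] [ 478. -178.  210.]
a_scene orange [272 188   7   5  11] [275. 190.] [498.3 -34.1 128.6] [496. -47. 127.] [508. -15. 132.]
a_scene dark [309 190  11  19 125] [314.1 200.1] [ 447.7 -211.3  184.1] [ 437. -225.  166.] [ 463. -183.  207.]
(200, 130) [714.3 144.6   1.6]
(350, 160) [ 613.5 -377.8    2.9]
(380, 200) [ 475.5 -479.4   -2. ]
(330, 220) [ 402.7 -306.4   12.1]
(300, 183) [ 496.  -196.   165.5]
(303, 195) [ 452.1 -202.6  205.4]
(286, 232) [ 358.2 -158.3   36.1]
(345, 265) [ 253.6 -357.1    0. ]
(367, 231) [ 365.8 -426.3   28.8]
(247, 186) [496.2 -31.6 107.8]
```

```bash
python3 - <<'E'
import cv2
a=cv2.imread('pics/a_top.png')[165:255,262:362];cv2.imwrite('pics/a_top_z.png',cv2.resize(a,None,fx=6,fy=6,interpolation=cv2.INTER_LANCZOS4))
a=cv2.imread('pics/a_scene.png')[180:300,265:375];cv2.imwrite('pics/a_sc_z.png',cv2.resize(a,None,fx=5,fy=5,interpolation=cv2.INTER_LANCZOS4))
a=cv2.imread('pics/a_scene.png')[180:235,260:290];cv2.imwrite('pics/a_sc_p.png',cv2.resize(a,None,fx=10,fy=10,interpolation=cv2.INTER_LANCZOS4))
a=cv2.imread('pics/a_top.png')[170:210,225:275];cv2.imwrite('pics/a_top_p.png',cv2.resize(a,None,fx=12,fy=12,interpolation=cv2.INTER_LANCZOS4))
E
```

```text
(no output)
```

View pics/a_top_z.png

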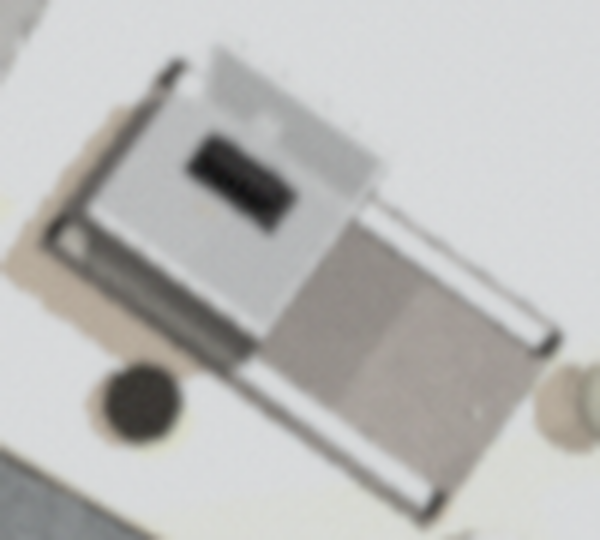

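View pics/a_sc_z.png

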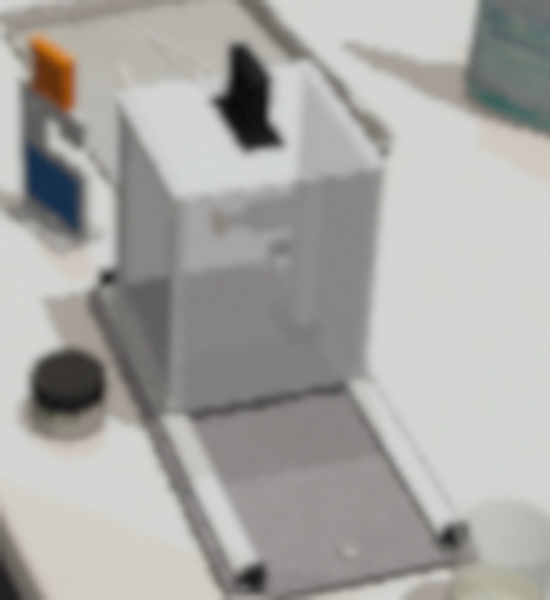

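View pics/a_sc_p.png

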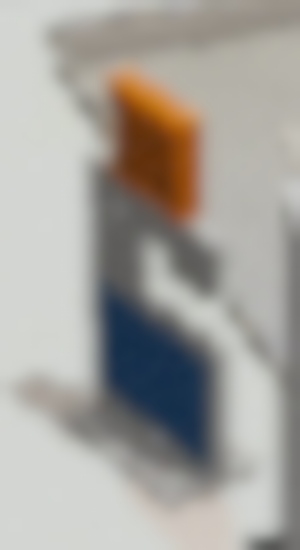

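View pics/a_top_p.png

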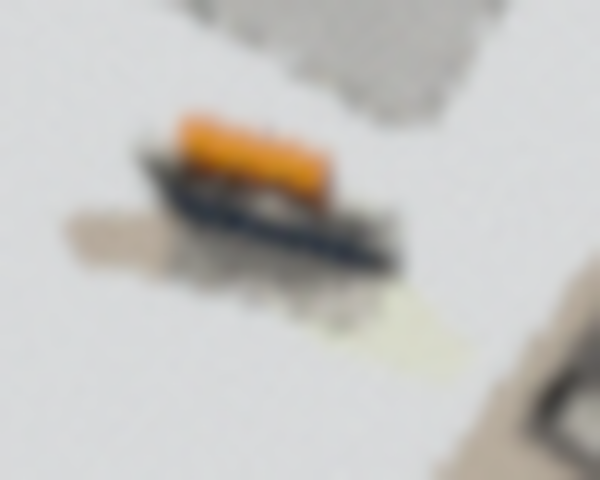

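```bash
python3 - <<'E'
from h import *
for n in('a_top','a_scene'):
    f=load(n);X=cloud(f)
    m=(abs(X[...,2]-164)<6)&(X[...,0]>380)&(X[...,0]<560)&(X[...,1]<-100)&(X[...,1]>-320)
    q=X[m];r=cv2.minAreaRect(q[:,:2].astype(np.float32));print(n,m.sum(),r,np.median(q[:,2]))
    print(cv2.boxPoints(r).round(1).tolist())
    m=(X[...,2]>185)&(X[...,2]<215)&(X[...,0]>380)&(X[...,0]<560)&(X[...,1]<-100)&(X[...,1]>-320)
    q=X[m];r=cv2.minAreaRect(q[:,:2].astype(np.float32));print(n,'handle',m.sum(),r,q.mean(0),q[:,2].max())
    m=(X[...,2]>6)&(X[...,2]<40)&(X[...,0]>280)&(X[...,0]<600)&(X[...,1]<-80)&(X[...,1]>-420)
    print(m.sum())
    o=np.zeros(m.shape,np.uint8);z=X[...,2];o[:]=np.clip(np.nan_to_num(z),0,250)
    if n=='a_top': o=o[160:260,255:365]
    else: o=o[180:300,265:375]
    cv2.imwrite(f'pics/{n}_h.png',cv2.applyColorMap(cv2.resize(o,None,fx=5,fy=5,interpolation=0),cv2.COLORMAP_JET))
E
```

```text
a_top 1255 ((457.4918212890625, -201.465576171875), (109.6404800415039, 117.0009765625), 54.056785583496094) 164.17787233214244
[[378.0, -211.5], [472.70001220703125, -280.20001220703125], [537.0, -191.39999389648438], [442.29998779296875, -122.69999694824219]]
a_top handle 85 ((457.665771484375, -201.61383056640625), (42.782264709472656, 14.980476379394531), 56.19326400756836) [ 456.42141161 -200.99007098  203.20704558] 209.76646063447674
2161
a_scene 910 ((458.4057312011719, -201.07366943359375), (114.40473175048828, 117.54024505615234), 55.05073547363281) 163.56742863991389
[[377.5, -214.3000030517578], [473.79998779296875, -281.6000061035156], [539.2999877929688, -187.89999389648438], [443.0, -120.5]]
a_scene handle 98 ((455.8046875, -203.25753784179688), (44.52827072143555, 13.674629211425781), 55.823062896728516) [ 452.69620792 -204.94853532  198.83597919] 207.26409478497283
2718
```

View pics/a_top_h.png

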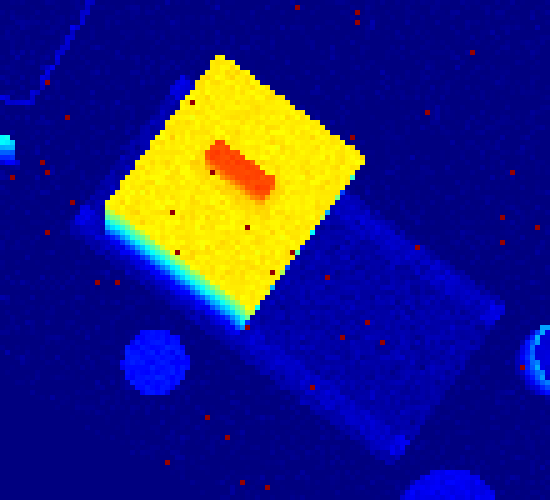

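View pics/a_scene_h.png

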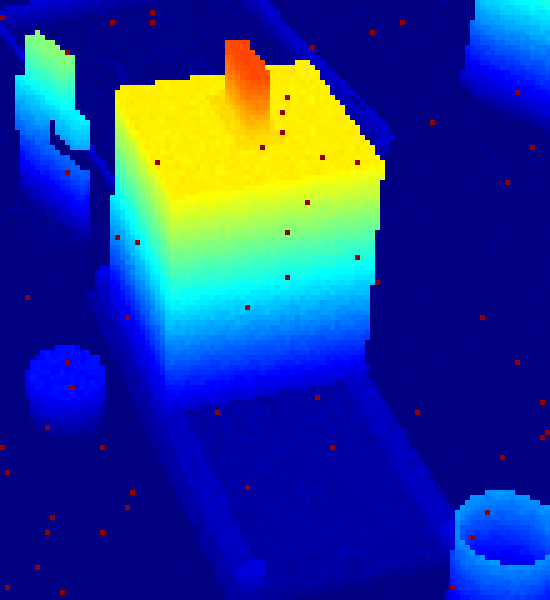

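```bash
cat > stand.py <<'E'
from h import *
def fit(n):
    f=load(n);X=cloud(f);z=cv2.medianBlur(X[...,2].astype(np.float32),3)
    m=(z>5.5)&(z<32)&(X[...,0]>270)&(X[...,0]<580)&(X[...,1]<-60)&(X[...,1]>-420)
    nl,lab,st,ce=cv2.connectedComponentsWithStats(m.astype(np.uint8))
    i=1+np.argmax(st[1:,4]);q=X[lab==i];r=cv2.minAreaRect(q[:,:2].astype(np.float32));print(n,st[i],r)
    return q
if __name__=='__main__':
    import sys
    for n in sys.argv[1:]:
        q=fit(n)
        # ICP-free: maximize inliers: trimmed rect using fixed size 136x272
        from scipy.optimize import minimize
        def c(p):
            th=p[2];u=np.array([np.cos(th),np.sin(th)]);v=np.array([-u[1],u[0]])
            d=q[:,:2]-p[:2];a=d@u;b=d@v
            return np.minimum(np.maximum(0,-68-a)+np.maximum(0,a-68)+np.maximum(0,-200-b)+np.maximum(0,b-72),6).sum()
        best=min((minimize(c,[457+dx,-201+dy,-.61+t],method='Nelder-Mead',options=dict(xatol=.02,fatol=.02)) for dx in(-8,0,8) for dy in(-8,0,8,16) for t in(-.03,0,.03)),key=lambda r:r.fun)
        print(best.x,np.degrees(best.x[2]),best.fun)
        th=best.x[2];u=np.array([np.cos(th),np.sin(th)]);v=np.array([-u[1],u[0]]);d=q[:,:2]-best.x[:2]
        print('x pct',np.percentile(d@u,[0.5,2,98,99.5]),'y',np.percentile(d@v,[.5,2,98,99.5]))
        c0=np.array([457.6,-201.4])-best.x[:2];print('cover off',c0@u,c0@v)
E
python3 stand.py a_top a_scene
python3 - <<'E'
from h import *
# panel: grip points via depth
for n in('a_top','a_scene'):
    f=load(n);X=cloud(f)
    m=(X[...,2]>95)&(X[...,2]<140)&(abs(X[...,0]-500)<40)&(abs(X[...,1]+30)<40)
    q=X[m];r=cv2.minAreaRect(q[:,:2].astype(np.float32));print(n,m.sum(),r)
    c,ev=np.linalg.eigh(np.cov(q[:,:2].T));v=ev[:,1];print('axis',np.degrees(np.arctan2(v[1],v[0])))
    m=(X[...,2]>20)&(X[...,2]<140)&(abs(X[...,0]-500)<40)&(abs(X[...,1]+30)<45)
    q=X[m];c,ev=np.linalg.eigh(np.cov(q[:,:2].T));v=ev[:,1];print(' sheet axis',len(q),np.degrees(np.arctan2(v[1],v[0])),q.mean(0),np.sqrt(c), cv2.minAreaRect(q[:,:2].astype(np.float32)))
    m=m&(X[...,2]>118);print(' top',m.sum(),cv2.minAreaRect(X[m][:,:2].astype(np.float32)),np.percentile(X[m][:,2],[50,90,99]))
E
```

```text
a_top [ 269  175   87   78 1882] ((428.09954833984375, -246.00558471679688), (272.94049072265625, 140.0556182861328), 54.23300552368164)
[ 463.79064062 -193.2007398    -0.62143536] -35.605623425676896 7.0258595757241125
x pct [-67.63925368 -66.39525755  64.28343006  66.72586614] y [-198.62803225 -196.28472308   67.18320168   70.04810063]
cover off -0.2596288749373987 -10.270564342120966
a_scene [ 283  232   74   82 2409] ((418.9592590332031, -259.6882019042969), (371.6849060058594, 154.2520751953125), 50.99073028564453)
[ 432.91651764 -235.72106273   -0.66101318] -37.873265486457086 522.4018660798386
x pct [-69.43897099 -66.63236229  62.47760874  68.71374473] y [-203.33525691 -190.52110201   87.36370843  113.7221726 ]
cover off -1.5858659286656636 42.245646845613194
a_top 70 ((501.4132385253906, -30.449182510375977), (59.81562042236328, 10.171159744262695), 74.36563873291016)
axis 75.11250917876362
 sheet axis 163 81.72223956846466 [502.2252488  -30.69207313  83.091468  ] [ 8.51603315 19.06553738] ((518.4369506835938, -31.068222045898438), (70.36145782470703, 46.40701675415039), 81.49567413330078)
 top 50 ((502.16961669921875, -28.744935989379883), (39.778411865234375, 9.713394165039062), 74.12482452392578) [129.22681513 132.30203041 135.10347823]
a_scene 117 ((501.3797912597656, -30.075185775756836), (58.868953704833984, 11.824945449829102), 76.07023620605469)
axis 77.34078958528383
 sheet axis 382 76.10333906643817 [501.48337926 -29.3335571   74.61596445] [ 3.04630762 19.90631666] ((503.72607421875, -30.820526123046875), (50.10683059692383, 61.640174865722656), 26.1883544921875)
 top 53 ((503.0445251464844, -26.34862518310547), (42.827110290527344, 11.354506492614746), 74.06159210205078) [125.60378131 130.62275251 131.54945511]
```

```bash
cat > plan.py <<'E'
from h import *
from scipy.spatial.transform import Rotation as R
import sys
# python3 plan.py X Y Z yaw(of tool y, deg world)   (TCP target)
def plan(x,y,z,yaw,bias=1.1):
    s=arm.get_state();p=np.array(s["ee_pos"])+[0,0,bias];Rt=np.array(s["ee_rot"])
    a=np.radians(yaw);ty=np.array([np.cos(a),np.sin(a),0]);tz=np.array([0,0,-1.]);T=np.c_[np.cross(ty,tz),ty,tz]
    best=None
    for T2 in(T,T@np.diag([-1,-1,1])):
        w=R.from_matrix(Rt.T@T2).as_rotvec(degrees=True)
        if best is None or np.linalg.norm(w)<np.linalg.norm(best):best=w
    d=Rt.T@(np.array([x,y,z])-p)
    print('t',round(s["t"],3),'ee',np.round(s["ee_pos"],1),'q',np.round(s["qpos"],1),'w',round(s["width"],1),'F',np.round(s["contact_force"],1))
    print('shift norm',np.round(d/150,4),'mm',np.round(d,1),'turn norm',np.round(best/120,4))
if __name__=='__main__':plan(*map(float,sys.argv[1:5]))
E
python3 plan.py 458 -201.4 404 -35.4
```

```text
t 0.1 ee [ 235.1 -578.8  403.7] q [-75.1  12.7  87.5   0.   79.9  -7.2] w 86.0 F [ 0.3 -1.1  1. ]
shift norm [ 2.3234 -1.7721  0.009 ] mm [ 348.5 -265.8    1.4] turn norm [-0.0008 -0.0003 -0.2708]
```

```bash
python3 -m creep '[{"x":0.3,"y":-0.22},{"x":0.6,"y":-0.45},{"x":0.9,"y":-0.68},{"x":1.0,"y":-0.76}]' 1 30; python3 plan.py 458 -201.4 404 -35.4
```

```text
t 0.1 ee [ 235.1 -578.8  403.7] q [-75.1  12.7  87.5   0.   79.9  -7.2] w 86.0 F [ 0.3 -1.1  1. ]
shift norm [ 2.3234 -1.7721  0.009 ] mm [ 348.5 -265.8    1.4] turn norm [-0.0008 -0.0003 -0.2708]schema error: expected keys x, y, z, wx, wy, wz
```

```bash
python3 -m creep '[{"x":0.3,"y":-0.22,"z":0,"wx":0,"wy":0,"wz":0},{"x":0.6,"y":-0.45,"z":0,"wx":0,"wy":0,"wz":0},{"x":0.9,"y":-0.68,"z":0,"wx":0,"wy":0,"wz":0},{"x":1.0,"y":-0.76,"z":0,"wx":0,"wy":0,"wz":0}]' 1 30; python3 plan.py 458 -201.4 404 -35.4
```

```text
t: 0.6
ee_pos: [332.4, -414.5, 404.3]
ee_rot: [[0.925, 0.379, -0.0], [0.379, -0.925, 0.001], [0.0, -0.001, -1.0]]
contact_force: [-0.7, -0.0, -0.1]
width: 85.2
t 0.6 ee [ 332.4 -414.5  404.3] q [-59.8  -0.2 101.4   0.   78.8   7.9] w 85.2 F [-0.7 -0.  -0.1]
shift norm [ 1.3131 -0.9978  0.0108] mm [ 197.  -149.7    1.6] turn norm [-0.0005 -0.0003 -0.2695]
```

```bash
python3 -m creep '[{"x":0.3,"y":-0.22,"z":0,"wx":0,"wy":0,"wz":-0.07},{"x":0.6,"y":-0.45,"z":0,"wx":0,"wy":0,"wz":-0.14},{"x":0.9,"y":-0.68,"z":0,"wx":0,"wy":0,"wz":-0.2},{"x":1.0,"y":-0.76,"z":0,"wx":0,"wy":0,"wz":-0.27}]'; python3 plan.py 458 -201.4 404 -35.4
```

```text
t: 1.1
ee_pos: [428.3, -253.0, 404.6]
ee_rot: [[0.575, 0.818, 0.0], [0.818, -0.575, 0.0], [0.0, -0.0, -1.0]]
contact_force: [-0.3, -0.8, -0.2]
width: 85.5
t 1.1 ee [ 428.3 -253.   404.6] q [-39.7  -5.1 106.1   0.   79.   -4.6] w 85.5 F [-0.3 -0.8 -0.2]
shift norm [ 0.3951 -0.0357  0.0113] mm [59.3 -5.4  1.7] turn norm [-0.0001 -0.0001  0.0026]
```

```bash
python3 -c "
from h import *
grab('b')
a=cv2.imread('pics/b_top.png')[140:270,150:390];cv2.imwrite('pics/b_c.png',cv2.resize(a,None,fx=3.3,fy=3.3))"
```

```text
(no output)
```

View pics/b_scene.png

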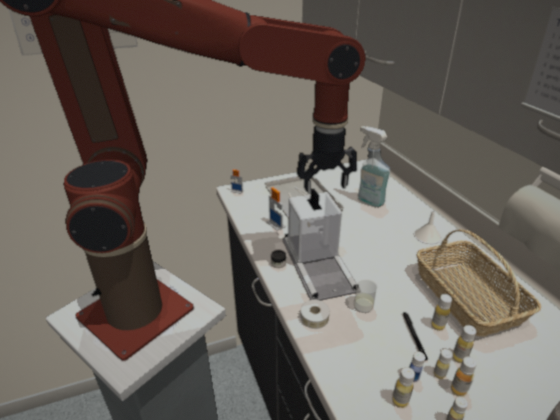

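```bash
python3 -m creep '[{"x":0.395,"y":-0.036,"z":0,"wx":0,"wy":0,"wz":0},{"x":0.395,"y":-0.036,"z":0.1,"wx":0,"wy":0,"wz":0},{"x":0.395,"y":-0.036,"z":0.25,"wx":0,"wy":0,"wz":0},{"x":0.395,"y":-0.036,"z":0.385,"wx":0,"wy":0,"wz":0},{"x":0.395,"y":-0.036,"z":0.385,"wx":0,"wy":0,"wz":0}]'; python3 plan.py 458 -201.4 347 -35.4
```

```text
t: 1.82
ee_pos: [456.0, -204.6, 344.6]
ee_rot: [[0.583, 0.812, -0.004], [0.812, -0.583, 0.002], [-0.001, -0.005, -1.0]]
contact_force: [0.4, -0.2, 0.8]
width: 85.1
t 1.825 ee [ 456.  -204.6  344.6] q [-33.2  -1.5 109.4  -0.   72.4   2.5] w 85.1 F [ 0.4 -0.2  0.8]
shift norm [ 0.0248 -0.0019 -0.0088] mm [ 3.7 -0.3 -1.3] turn norm [-0.0022  0.0004 -0.0023]
```

```bash
python3 -c "
from h import *
grab('c')
a=cv2.imread('pics/c_scene.png')[130:280,240:400];cv2.imwrite('pics/c_c.png',cv2.resize(a,None,fx=4,fy=4))"
```

```text
(no output)
```

View pics/c_c.png

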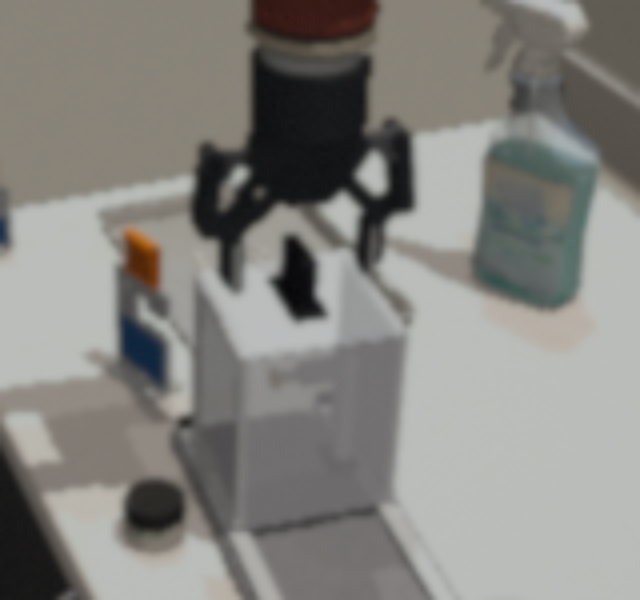

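```bash
python3 -m creep '[{"x":0.01,"y":0,"z":-0.02,"wx":0,"wy":0,"wz":0},{"x":0.01,"y":0,"z":-0.02,"wx":0,"wy":0,"wz":0},{"x":0.01,"y":0,"z":-0.02,"wx":0,"wy":0,"wz":0},{"x":0.01,"y":0,"z":-0.02,"wx":0,"wy":0,"wz":0},{"x":0.01,"y":0,"z":-0.02,"wx":0,"wy":0,"wz":0},{"x":0.01,"y":0,"z":-0.02,"wx":0,"wy":0,"wz":0}]' 0 30; python3 plan.py 458 -201.4 347 -35.4
```

```text
t: 2.68
ee_pos: [458.4, -202.4, 350.3]
ee_rot: [[0.581, 0.814, 0.001], [0.814, -0.581, -0.0], [0.0, 0.001, -1.0]]
contact_force: [1.2, -0.5, 1.6]
width: 13.5
t 2.675 ee [ 458.4 -202.4  350.3] q [-32.9  -1.8 109.    0.   72.8   2.6] w 13.5 F [ 1.2 -0.5  1.6]
shift norm [ 0.0039 -0.0061  0.029 ] mm [ 0.6 -0.9  4.4] turn norm [ 0.0004 -0.0001 -0.0008]
```

```bash
python3 -m creep '[{"x":-0.1,"y":0,"z":0,"wx":0,"wy":0,"wz":0},{"x":-0.25,"y":0,"z":0,"wx":0,"wy":0,"wz":0},{"x":-0.42,"y":0,"z":0,"wx":0,"wy":0,"wz":0},{"x":-0.58,"y":0,"z":0,"wx":0,"wy":0,"wz":0},{"x":-0.7,"y":0,"z":0,"wx":0,"wy":0,"wz":0},{"x":-0.77,"y":0,"z":0,"wx":0,"wy":0,"wz":0},{"x":-0.8,"y":0,"z":0,"wx":0,"wy":0,"wz":0},{"x":-0.8,"y":0,"z":0,"wx":0,"wy":0,"wz":0}]'; python3 plan.py 458 -201.4 347 -35.4
```

```text
t: 3.68
ee_pos: [388.5, -300.1, 350.2]
ee_rot: [[0.581, 0.814, 0.0], [0.814, -0.581, 0.0], [0.0, 0.0, -1.0]]
contact_force: [0.3, 0.2, 5.6]
width: 13.7
t 3.675 ee [ 388.5 -300.1  350.2] q [-46.9  -3.3 110.4   0.   72.9 -11.4] w 13.7 F [0.3 0.2 5.6]
shift norm [ 0.8044 -0.0049  0.029 ] mm [120.7  -0.7   4.3] turn norm [ 0.     -0.     -0.0008]
```

Still free; nudge on in small steps to feel the stop.

```bash
python3 -m creep '[{"x":-0.02,"y":0,"z":0,"wx":0,"wy":0,"wz":0},{"x":-0.02,"y":0,"z":0,"wx":0,"wy":0,"wz":0}]'; python3 -m creep '[{"x":-0.02,"y":0,"z":0,"wx":0,"wy":0,"wz":0},{"x":-0.02,"y":0,"z":0,"wx":0,"wy":0,"wz":0}]'; python3 plan.py 458 -201.4 347 -35.4
```

```text
t: 3.92
ee_pos: [388.0, -300.8, 350.2]
ee_rot: [[0.58, 0.815, 0.003], [0.815, -0.58, 0.004], [0.005, 0.0, -1.0]]
contact_force: [6.9, 9.9, 6.8]
width: 13.6
t: 4.18
ee_pos: [387.4, -301.6, 350.2]
ee_rot: [[0.579, 0.815, 0.006], [0.815, -0.579, 0.008], [0.01, 0.0, -1.0]]
contact_force: [14.3, 18.4, 6.7]
width: 13.7
t 4.175 ee [ 387.4 -301.6  350.2] q [-47.3  -3.2 110.4   0.6  73.  -12.1] w 13.7 F [14.3 18.4  6.7]
shift norm [ 0.8167 -0.0034  0.037 ] mm [122.5  -0.5   5.5] turn norm [ 0.     -0.0049 -0.    ]
```

```bash
python3 -m creep '[{"x":0.033,"y":0,"z":0,"wx":0,"wy":0,"wz":0},{"x":0.033,"y":0,"z":0,"wx":0,"wy":0,"wz":0}]' - 30; python3 -m creep '[{"x":0,"y":0,"z":0,"wx":0,"wy":0,"wz":0},{"x":0,"y":0,"z":0,"wx":0,"wy":0,"wz":0},{"x":0,"y":0,"z":-0.05,"wx":0,"wy":0,"wz":0},{"x":0,"y":0,"z":-0.2,"wx":0,"wy":0,"wz":0},{"x":0,"y":0,"z":-0.5,"wx":0,"wy":0,"wz":0},{"x":0,"y":0,"z":-0.5,"wx":0,"wy":0,"wz":0}]' 1 30;  python3 plan.py 502.3 -28.5 425 -14.5
```

```text
t: 4.42
ee_pos: [388.4, -300.2, 350.2]
ee_rot: [[0.58, 0.815, 0.0], [0.815, -0.58, 0.0], [0.001, 0.0, -1.0]]
contact_force: [1.5, 3.8, 5.5]
width: 13.7
t: 5.18
ee_pos: [388.6, -301.8, 429.6]
ee_rot: [[0.581, 0.814, 0.005], [0.814, -0.581, -0.006], [-0.002, 0.008, -1.0]]
contact_force: [0.3, -1.0, -0.1]
width: 85.7
t 5.175 ee [ 388.6 -301.8  429.6] q [-47.   -7.  105.2  -0.   81.4 -11.5] w 85.7 F [ 0.3 -1.  -0.1]
shift norm [ 1.9235 -0.4412  0.0314] mm [288.5 -66.2   4.7] turn norm [ 0.0035  0.0015 -0.175 ]
```

```bash
python3 -m creep '[{"x":0.25,"y":-0.06,"z":0,"wx":0,"wy":0,"wz":-0.04},{"x":0.6,"y":-0.14,"z":0,"wx":0,"wy":0,"wz":-0.08},{"x":0.95,"y":-0.22,"z":0,"wx":0,"wy":0,"wz":-0.13},{"x":1,"y":-0.23,"z":0,"wx":0,"wy":0,"wz":-0.175}]'; python3 plan.py 502.3 -28.5 425 -14.5
```

```text
t: 5.68
ee_pos: [447.5, -156.0, 424.5]
ee_rot: [[0.244, 0.97, -0.0], [0.97, -0.244, 0.001], [0.001, -0.001, -1.0]]
contact_force: [-0.3, -0.2, 0.3]
width: 85.3
t 5.675 ee [ 447.5 -156.   424.5] q [-28.8  -9.3 107.8   0.   81.6 -14.7] w 85.3 F [-0.3 -0.2  0.3]
shift norm [0.9134 0.1475 0.0045] mm [137.   22.1   0.7] turn norm [-0.0003 -0.0004  0.0034]
```

```bash
python3 -m creep '[{"x":0.3,"y":0.05,"z":0,"wx":0,"wy":0,"wz":0},{"x":0.65,"y":0.1,"z":0,"wx":0,"wy":0,"wz":0},{"x":0.91,"y":0.147,"z":0,"wx":0,"wy":0,"wz":0.003},{"x":0.91,"y":0.147,"z":0,"wx":0,"wy":0,"wz":0.003}]'; python3 plan.py 502.3 -28.5 425 -14.5
python3 -c "
from h import *
grab('d')
a=cv2.imread('pics/d_scene.png')[130:280,240:400];cv2.imwrite('pics/d_c.png',cv2.resize(a,None,fx=5,fy=4,interpolation=cv2.INTER_CUBIC))
a=cv2.imread('pics/d_top.png')[160:270,225:375];cv2.imwrite('pics/d_t.png',cv2.resize(a,None,fx=5,fy=5,interpolation=cv2.INTER_CUBIC))"; python3 stand.py d_top d_scene
```

```text
t: 6.18
ee_pos: [502.8, -30.1, 424.3]
ee_rot: [[0.253, 0.968, -0.001], [0.968, -0.253, 0.001], [0.0, -0.001, -1.0]]
contact_force: [-0.4, -0.2, 0.2]
width: 85.4
t 6.175 ee [502.8 -30.1 424.3] q [-12.4  -4.9 103.8   0.   81.2   2.2] w 85.4 F [-0.4 -0.2  0.2]
shift norm [ 0.0091 -0.0061  0.003 ] mm [ 1.4 -0.9  0.5] turn norm [-0.0005 -0.0002 -0.0012]
d_top [ 269  175   70   78 1765] ((426.0771789550781, -244.77069091796875), (272.6848449707031, 136.96080017089844), 54.2899055480957)
[ 463.76637269 -192.8831422    -0.62601217] -35.867855491140105 1.9974201861789282
x pct [-67.16808711 -66.02499735  64.14166895  66.90782756] y [-196.35082087 -181.01990275   67.11955813   69.72688111]
cover off -0.006867759299440202 -10.514797752167842
d_scene [ 282  233   75   81 1296] ((413.1688232421875, -266.7720947265625), (352.9417724609375, 152.6344451904297), 51.678924560546875)
[ 3.90227870e+02 -1.76678548e+02 -2.81809300e-01] -16.14648351068774 786.0806374691056
x pct [-68.47624778 -65.66478677  70.25318032  83.16830562] y [-221.69469835 -213.36560762   82.17262439   87.46504596]
cover off 71.58944740700926 -5.010498899890265
```

View pics/d_c.png

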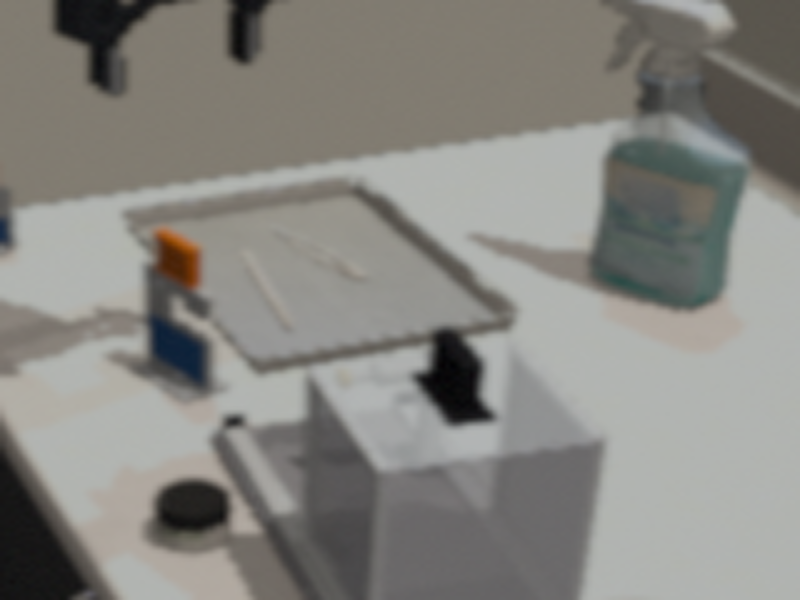

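View pics/d_t.png

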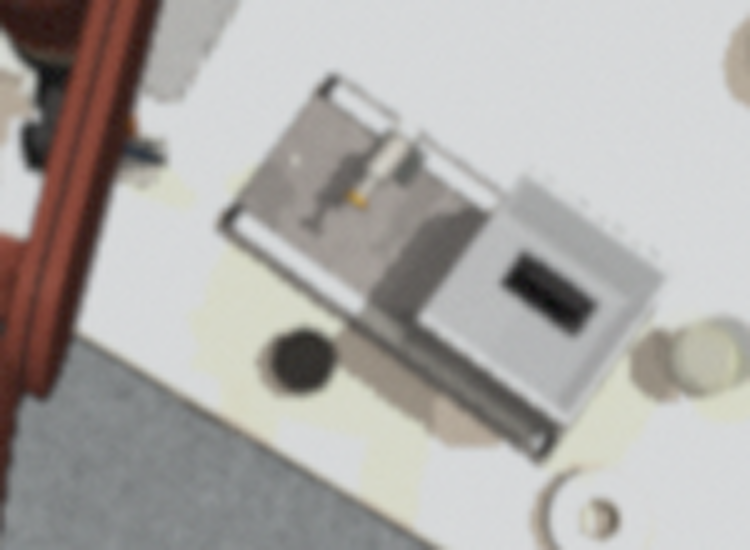

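```bash
python3 - <<'E'
from h import *
ft,fs=load('d_top'),load('d_scene')
print(tri([ft,fs],[(296.1,199.2),(308.1,223.3)]))
th=np.radians(-35.6);u=np.array([np.cos(th),np.sin(th)]);v=np.array([-u[1],u[0]]);o=np.array([463.8,-193.])
print('expected head',o-10.5*u)
for f in(ft,fs):
    print('proj head',proj(f,[[*(o-10.5*u),95]]),'post top',proj(f,[[*(o+44*u),108]]))
X=cloud(ft);m=(X[...,2]>60)&(X[...,2]<115)
d=X[...,:2]-o;a=d@u;b=d@v;m&=(abs(a)<55)&(abs(b)<30)
for p,q,z in sorted(zip(a[m],b[m],X[...,2][m])):print(round(p,1),round(q,1),round(z,1))
E
python3 plan.py 502.3 -28.5 271 -14.5
```

```text
(array([ 457.30068287, -187.36307962,   97.27034594]), [np.float64(0.6138393077633845), np.float64(0.6138393077633532)])
expected head [ 455.26244201 -186.88770881]
proj head [[295.76298692 200.0724188 ]] post top [[306.07297596 185.72294437]]
proj head [[307.72649116 224.20368376]] post top [[326.28560489 217.382236  ]]
-12.7 -2.5 96.7
-11.9 2.1 95.7
-11.7 6.3 99.1
-11.3 -5.2 99.3
-11.3 -1.0 103.5
-10.0 3.7 100.5
-9.7 -7.8 100.9
-9.1 -3.4 101.9
-8.9 0.8 105.1
-6.0 -1.4 99.1
-5.1 3.2 97.6
-3.7 0.4 100.7
-3.6 -3.7 95.8
-1.9 -2.1 100.9
-0.7 2.4 98.4
0.6 -4.5 97.5
1.0 -0.2 99.6
3.1 -2.7 98.1
3.7 1.8 98.6
4.8 -1.1 103.5
7.7 -3.3 97.8
8.4 5.4 101.6
8.5 1.2 97.0
8.8 -1.9 106.2
8.8 -6.1 102.1
9.4 2.5 106.7
10.7 -4.4 105.6
11.3 7.4 100.0
11.3 -0.0 106.3
11.4 -8.4 97.7
13.1 4.7 100.9
13.4 -6.7 101.1
13.9 -2.4 102.8
15.0 6.4 104.5
15.3 -5.0 105.2
15.4 2.3 98.3
16.0 -9.1 97.4
16.7 3.8 105.2
16.8 -0.4 100.9
18.1 -7.3 100.1
18.6 1.3 105.2
18.8 -2.9 100.2
19.7 5.8 103.2
20.2 -1.4 106.6
20.2 -5.6 102.7
20.3 -9.8 98.8
22.3 3.5 99.5
22.5 -8.0 100.6
22.5 7.8 102.2
22.7 -3.7 103.5
23.3 0.6 104.4
24.8 5
[... 163 characters left out ...]
0.4 -5.4 110.2
31.1 2.1 100.6
31.7 6.5 101.6
32.2 -0.7 104.5
32.3 -9.2 97.0
33.0 3.8 104.5
34.7 1.1 105.5
34.8 -3.1 101.3
35.2 -7.2 95.2
35.4 5.6 105.3
36.5 -5.7 102.2
37.9 -1.0 98.8
38.7 -3.9 104.3
38.8 0.4 107.2
39.2 -2.6 114.2
39.4 4.8 108.1
39.6 -7.9 96.3
40.4 -6.5 105.0
41.3 -8.7 74.6
41.5 2.3 106.7
42.1 6.7 107.5
42.7 -4.7 106.8
43.5 -0.2 106.2
43.8 4.1 108.2
44.1 -8.6 96.4
44.4 -7.3 107.2
46.3 -2.5 102.0
46.5 6.0 107.9
46.6 -5.5 109.6
46.8 1.8 103.1
46.8 -1.2 111.8
48.9 3.6 105.4
50.3 -3.3 104.3
t 6.275 ee [502.3 -32.1 424.4] q [-12.6  -5.  103.9  -0.   81.2   2.2] w 85.5 F [-0.4 -0.2 -0.3]
shift norm [ 0.0239 -0.0048  1.0298] mm [  3.6  -0.7 154.5] turn norm [-0.0005  0.0003 -0.0024]
```

```bash
python3 -m creep '[{"x":0.02,"y":-0.005,"z":0.2,"wx":0,"wy":0,"wz":-0.002},{"x":0.02,"y":-0.005,"z":0.5,"wx":0,"wy":0,"wz":-0.002},{"x":0.02,"y":-0.005,"z":0.7,"wx":0,"wy":0,"wz":-0.002},{"x":0.02,"y":-0.005,"z":0.75,"wx":0,"wy":0,"wz":-0.002},{"x":0.02,"y":-0.005,"z":0.75,"wx":0,"wy":0,"wz":-0.002}]'; python3 plan.py 502.3 -28.5 269 -14.5
```

```text
t: 6.9
ee_pos: [502.5, -29.9, 312.8]
ee_rot: [[0.254, 0.967, -0.0], [0.967, -0.254, -0.0], [-0.0, -0.0, -1.0]]
contact_force: [0.0, -0.4, 0.7]
width: 85.3
t 6.9 ee [502.5 -29.9 312.8] q [-12.4   0.9 110.5  -0.   68.5   2.3] w 85.3 F [ 0.  -0.4  0.7]
shift norm [ 0.0085 -0.0034  0.2993] mm [ 1.3 -0.5 44.9] turn norm [-0.      0.0001 -0.0016]
```

```bash
python3 -c "
from h import *
grab('e')
a=cv2.imread('pics/e_scene.png')[130:280,200:360];cv2.imwrite('pics/e_c.png',cv2.resize(a,None,fx=5,fy=4,interpolation=cv2.INTER_CUBIC))"
```

```text
(no output)
```

View pics/e_c.png

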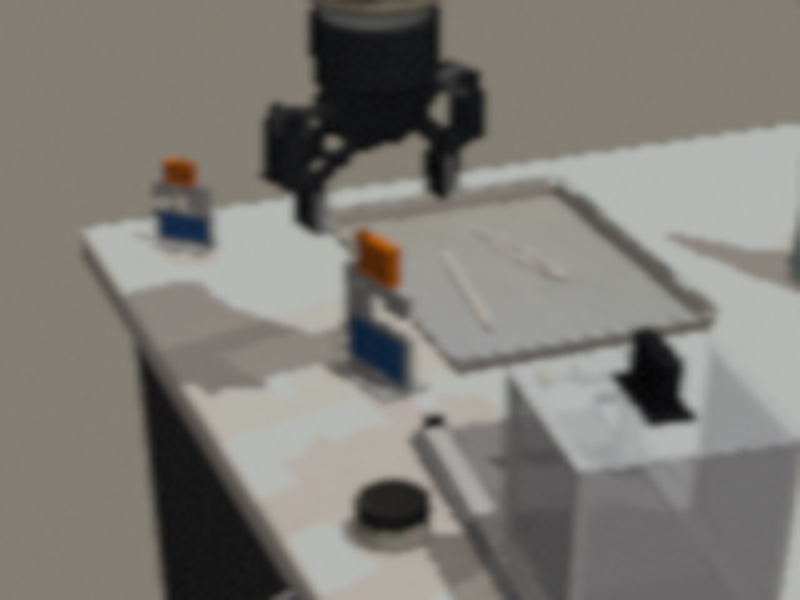

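```bash
python3 -m creep '[{"x":0.01,"y":-0.003,"z":0.15,"wx":0,"wy":0,"wz":0},{"x":0.01,"y":-0.003,"z":0.29,"wx":0,"wy":0,"wz":0},{"x":0.01,"y":-0.003,"z":0.29,"wx":0,"wy":0,"wz":0},{"x":0.01,"y":-0.003,"z":0.29,"wx":0,"wy":0,"wz":0}]'; python3 plan.py 502.3 -28.5 269 -14.5;  python3 -m creep '[{"x":0,"y":0,"z":0,"wx":0,"wy":0,"wz":0},{"x":0,"y":0,"z":0,"wx":0,"wy":0,"wz":0},{"x":0,"y":0,"z":0,"wx":0,"wy":0,"wz":0},{"x":0,"y":0,"z":0,"wx":0,"wy":0,"wz":0},{"x":0,"y":0,"z":0,"wx":0,"wy":0,"wz":0},{"x":0,"y":0,"z":0,"wx":0,"wy":0,"wz":0},{"x":0,"y":0,"z":0,"wx":0,"wy":0,"wz":0}]' 0 40
```

```text
t: 7.5
ee_pos: [503.2, -27.6, 270.6]
ee_rot: [[0.252, 0.968, 0.002], [0.968, -0.252, -0.001], [0.0, 0.002, -1.0]]
contact_force: [0.2, -0.2, -0.0]
width: 85.5
t 7.5 ee [503.2 -27.6 270.6] q [-12.1   4.2 112.2  -0.   63.5   2.5] w 85.5 F [ 0.2 -0.2 -0. ]
shift norm [-0.007  -0.0042  0.0178] mm [-1.  -0.6  2.7] turn norm [ 0.0011 -0.     -0.001 ]
t: 8.38
ee_pos: [502.4, -27.4, 268.9]
ee_rot: [[0.252, 0.968, -0.0], [0.968, -0.252, 0.0], [-0.0, -0.0, -1.0]]
contact_force: [-0.1, 0.5, -0.7]
width: 9.6
```

```bash
python3 -m creep '[{"x":0,"y":0,"z":-0.06,"wx":0,"wy":0,"wz":0},{"x":0,"y":0,"z":-0.2,"wx":0,"wy":0,"wz":0},{"x":0,"y":0,"z":-0.25,"wx":0,"wy":0,"wz":0},{"x":0,"y":0,"z":-0.25,"wx":0,"wy":0,"wz":0}]';python3 plan.py 510.4 -128 304 -35.6
```

```text
t: 8.88
ee_pos: [502.7, -27.5, 307.2]
ee_rot: [[0.252, 0.968, 0.002], [0.968, -0.252, -0.0], [0.0, 0.002, -1.0]]
contact_force: [-0.1, -0.1, -0.9]
width: 9.3
t 8.875 ee [502.7 -27.5 307.2] q [-12.1   1.3 110.8  -0.   67.8   2.5] w 9.3 F [-0.1 -0.1 -0.9]
shift norm [-0.6355  0.2189  0.0288] mm [-95.3  32.8   4.3] turn norm [ 0.0008 -0.0002  0.1749]
```

```bash
python3 -m creep '[{"x":-0.1,"y":0.035,"z":0,"wx":0,"wy":0,"wz":0.04},{"x":-0.3,"y":0.105,"z":0,"wx":0,"wy":0,"wz":0.1},{"x":-0.5,"y":0.175,"z":0,"wx":0,"wy":0,"wz":0.15},{"x":-0.61,"y":0.21,"z":0,"wx":0,"wy":0,"wz":0.175},{"x":-0.635,"y":0.22,"z":0.02,"wx":0,"wy":0,"wz":0.175},{"x":-0.635,"y":0.22,"z":0.02,"wx":0,"wy":0,"wz":0.175}]';python3 plan.py 510.4 -128 301 -35.6
python3 -c "
from h import *
grab('f')
a=cv2.imread('pics/f_scene.png')[130:280,230:390];cv2.imwrite('pics/f_c.png',cv2.resize(a,None,fx=5,fy=4,interpolation=cv2.INTER_CUBIC))
a=cv2.imread('pics/f_top.png')[160:270,225:375];cv2.imwrite('pics/f_t.png',cv2.resize(a,None,fx=5,fy=5,interpolation=cv2.INTER_CUBIC))"
```

```text
t: 9.62
ee_pos: [510.0, -127.5, 302.7]
ee_rot: [[0.582, 0.814, -0.001], [0.814, -0.582, 0.001], [0.0, -0.002, -1.0]]
contact_force: [0.3, 0.2, -1.0]
width: 9.2
t 9.625 ee [ 510.  -127.5  302.7] q [-22.6   4.8 107.8   0.   67.6  12.9] w 9.2 F [ 0.3  0.2 -1. ]
shift norm [-0.0014  0.0041  0.0184] mm [-0.2  0.6  2.8] turn norm [-0.0008 -0.      0.0004]
```

View pics/f_c.png

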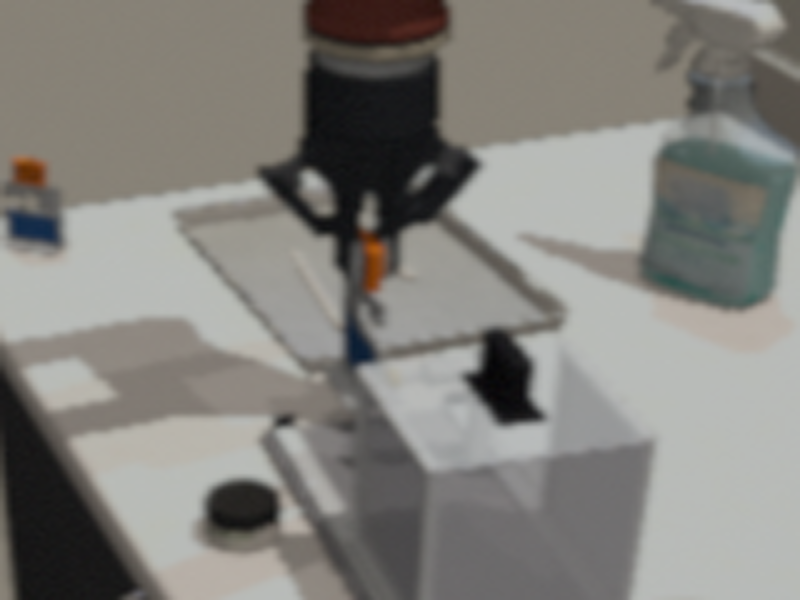

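View pics/f_t.png

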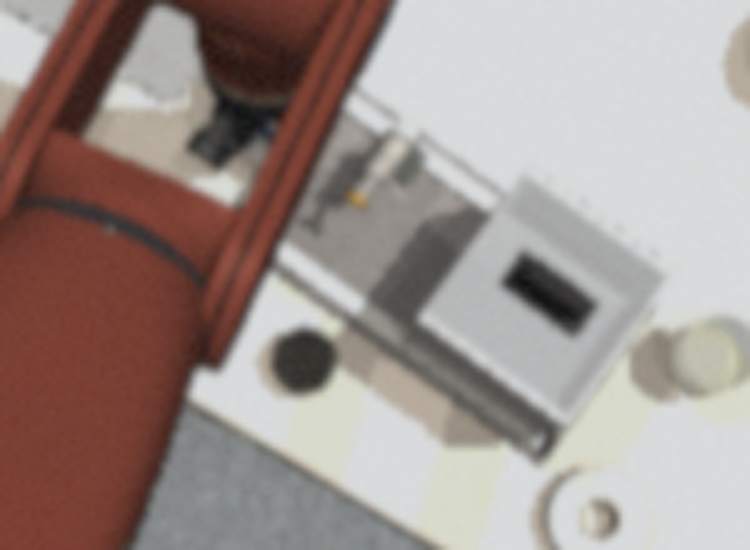

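```bash
python3 - <<'E'
from h import *
f=load('f_scene');X=cloud(f);im=f['im'].astype(int)
th=np.radians(-35.6);u=np.array([np.cos(th),np.sin(th)]);v=np.array([-u[1],u[0]]);o=np.array([463.8,-193.])
d=X[...,:2]-o;a=d@u;b=d@v;z=X[...,2]
m=(abs(a)<25)&(b>25)&(b<125)&(z>25)&(z<155)
blue=m&(im[...,2]>im[...,0]+25)
org=m&(im[...,0]>im[...,2]+60)
for k,mm in(('all',m),('blue',blue),('orange',org)):
    print(k,mm.sum(),*[np.percentile(t[mm],[1,5,25,50,75,95,99]).round(1) for t in(a,b,z)])
# expected grip tcp in stand coords
e=np.array([510.0,-127.5])-o;print('tcp stand',e@u,e@v)
# expected projections of panel corners assuming grip at tcp, z=145.8
for nm,(y,zz) in dict(topedge_my=(-35,-18),slotmouth=(-35,-49),topin=(-20,18),topout=(20,18),botblk=(-20,-18)).items():
    p=o+(e@u)*u+(e@v+y)*v;print(nm,(proj(f,[[*p,302.7-156.9+zz]])-[230,130])*[5,4]+[2,1.5])
E
```

```text
all 302 [-20.2 -18.1  -7.9  -4.   -2.8   8.8  16.3] [ 43.8  47.3  62.9  72.9  90.  109.3 112.3] [ 36.1  36.9  62.7  91.9 135.3 150.8 154.2]
blue 22 [-4.8 -4.5 -4.3 -4.  -3.6 -3.2 -2.5] [59.2 59.8 69.7 79.8 89.  90.3 90.7] [53.8 58.8 65.3 71.2 74.6 78.5 79.7]
orange 27 [-6.5 -6.3 -3.9 -2.3  0.6  6.   6.6] [58.6 58.8 60.2 61.2 63.7 68.9 70.8] [131.5 132.3 138.  142.9 150.5 154.4 154.8]
tcp stand -0.563799384929785 80.15218106984707
topedge_my [[383.64109896 303.34175132]]
slotmouth [[381.98446191 339.74407229]]
topin [[377.16563652 249.33182168]]
topout [[355.45843281 222.57923639]]
botblk [[375.3460759 292.6435582]]
```

```bash
python3 -m creep '[{"x":-0.05,"y":0.003,"z":0.01,"wx":0,"wy":0,"wz":0},{"x":-0.12,"y":0.003,"z":0.01,"wx":0,"wy":0,"wz":0},{"x":-0.2,"y":0.003,"z":0.01,"wx":0,"wy":0,"wz":0},{"x":-0.26,"y":0.003,"z":0.01,"wx":0,"wy":0,"wz":0},{"x":-0.28,"y":0.003,"z":0.01,"wx":0,"wy":0,"wz":0},{"x":-0.28,"y":0.003,"z":0.01,"wx":0,"wy":0,"wz":0}]';python3 plan.py 463.8 -193 301 -35.6
python3 -c "
from h import *
grab('g')
a=cv2.imread('pics/g_scene.png')[160:260,260:380];cv2.imwrite('pics/g_c.png',cv2.resize(a,None,fx=6,fy=6,interpolation=cv2.INTER_CUBIC))
a=cv2.imread('pics/g_top.png')[160:270,225:375];cv2.imwrite('pics/g_t.png',cv2.resize(a,None,fx=5,fy=5,interpolation=cv2.INTER_CUBIC))"
```

```text
t: 10.48
ee_pos: [486.1, -162.6, 302.0]
ee_rot: [[0.583, 0.813, 0.0], [0.813, -0.583, 0.0], [0.0, 0.0, -1.0]]
contact_force: [0.2, 0.7, -1.1]
width: 9.5
t 10.475 ee [ 486.1 -162.6  302. ] q [-27.3   3.  109.7   0.   67.3   8.3] w 9.5 F [ 0.2  0.7 -1.1]
shift norm [-0.2512 -0.0029  0.0141] mm [-37.7  -0.4   2.1] turn norm [ 0.0001 -0.0001 -0.0005]
```

View pics/g_c.png

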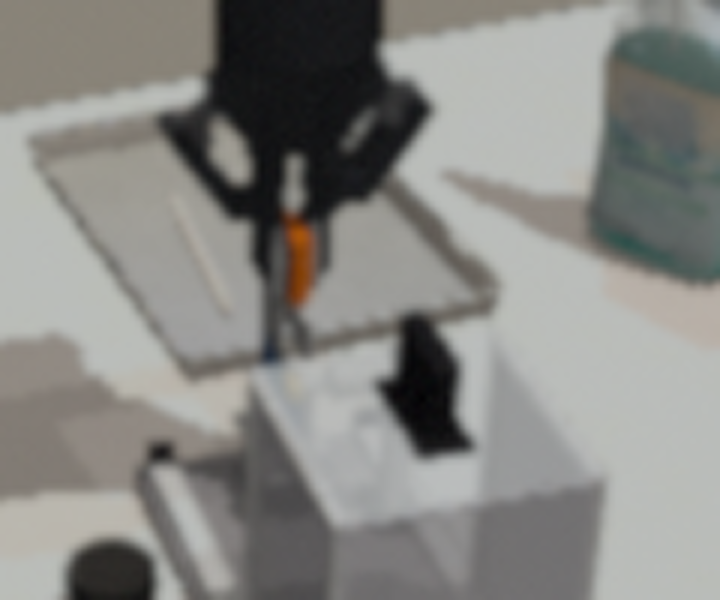

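View pics/g_t.png

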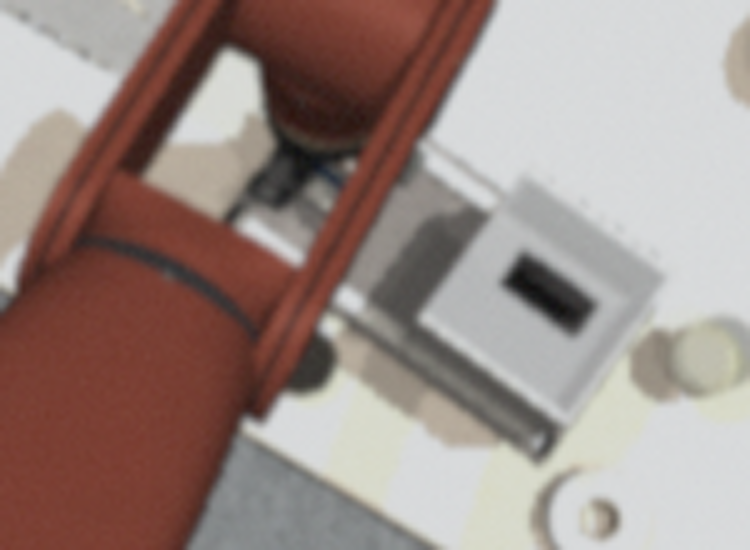

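```bash
python3 -m creep '[{"x":-0.03,"y":-0.003,"z":0.003,"wx":0,"wy":0,"wz":0},{"x":-0.06,"y":-0.003,"z":0.003,"wx":0,"wy":0,"wz":0},{"x":-0.1,"y":-0.003,"z":0.003,"wx":0,"wy":0,"wz":0}]'; python3 plan.py 463.8 -193 301 -35.6; python3 -m creep '[{"x":-0.02,"y":0,"z":0,"wx":0,"wy":0,"wz":0},{"x":-0.05,"y":0,"z":0,"wx":0,"wy":0,"wz":0},{"x":-0.08,"y":0,"z":0,"wx":0,"wy":0,"wz":0}]'; python3 plan.py 463.8 -193 301 -35.6
```

```text
t: 10.95
ee_pos: [476.9, -174.5, 301.5]
ee_rot: [[0.582, 0.813, -0.0], [0.813, -0.582, -0.0], [-0.0, -0.0, -1.0]]
contact_force: [0.0, -0.5, -0.8]
width: 9.3
t 10.95 ee [ 476.9 -174.5  301.5] q [-29.    2.4 110.4  -0.   67.2   6.6] w 9.3 F [ 0.  -0.5 -0.8]
shift norm [-0.1514  0.0006  0.0104] mm [-22.7   0.1   1.6] turn norm [-0.  0.  0.]
t: 11.32
ee_pos: [470.0, -184.3, 301.5]
ee_rot: [[0.582, 0.813, -0.0], [0.813, -0.582, 0.0], [0.0, -0.0, -1.0]]
contact_force: [0.3, -0.2, -0.9]
width: 9.3
t 11.325 ee [ 470.  -184.3  301.5] q [-30.4   2.  110.8   0.   67.2   5.2] w 9.3 F [ 0.3 -0.2 -0.9]
shift norm [-0.0713  0.0004  0.0106] mm [-10.7   0.1   1.6] turn norm [-0.     -0.     -0.0001]
```

```bash
python3 -m creep '[{"x":-0.03,"y":0,"z":0,"wx":0,"wy":0,"wz":0},{"x":-0.06,"y":0,"z":0,"wx":0,"wy":0,"wz":0},{"x":-0.07,"y":0,"z":0,"wx":0,"wy":0,"wz":0},{"x":-0.07,"y":0,"z":0,"wx":0,"wy":0,"wz":0}]'; python3 plan.py 463.8 -193 301 -35.6; python3 -m creep '[{"x":-0.015,"y":0,"z":0,"wx":0,"wy":0,"wz":0},{"x":-0.015,"y":0,"z":0,"wx":0,"wy":0,"wz":0}]'; python3 -c "
from h import *
grab('i')
a=cv2.imread('pics/i_scene.png')[160:260,260:380];cv2.imwrite('pics/i_c.png',cv2.resize(a,None,fx=6,fy=6,interpolation=cv2.INTER_CUBIC))"
```

```text
t: 11.82
ee_pos: [464.0, -192.6, 301.5]
ee_rot: [[0.583, 0.813, 0.0], [0.813, -0.583, 0.0], [0.0, 0.0, -1.0]]
contact_force: [-0.4, 0.7, -0.6]
width: 9.2
t 11.825 ee [ 464.  -192.6  301.5] q [-31.5   1.6 111.2   0.   67.2   4.1] w 9.2 F [-0.4  0.7 -0.6]
shift norm [-0.0027  0.0004  0.0107] mm [-0.4  0.1  1.6] turn norm [ 0.     -0.     -0.0002]
t: 12.08
ee_pos: [462.7, -194.4, 301.5]
ee_rot: [[0.582, 0.813, -0.0], [0.813, -0.582, 0.0], [-0.0, -0.0, -1.0]]
contact_force: [-0.2, 0.3, -0.5]
width: 9.5
```

View pics/i_c.png

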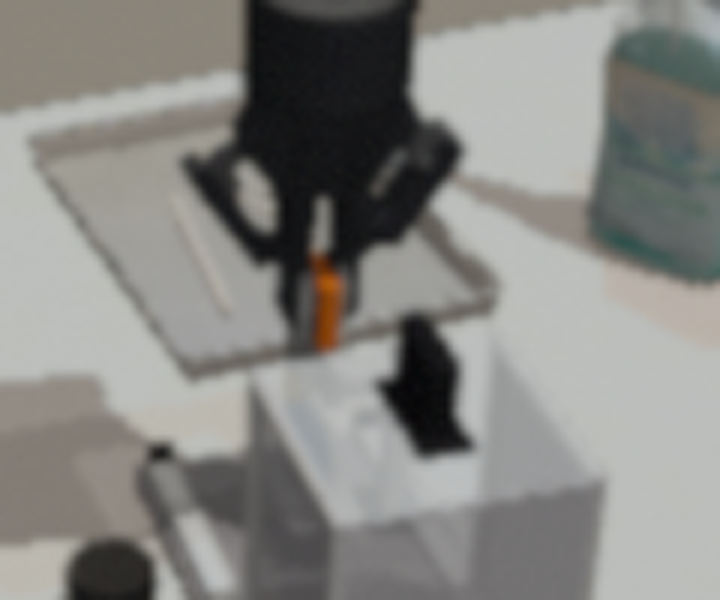

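Panel is at the pin with no force yet. Nudge on gently to feel the slot's end.

```bash
python3 -m creep '[{"x":-0.01,"y":0,"z":0,"wx":0,"wy":0,"wz":0},{"x":-0.01,"y":0,"z":0,"wx":0,"wy":0,"wz":0}]'; python3 -m creep '[{"x":-0.01,"y":0,"z":0,"wx":0,"wy":0,"wz":0},{"x":-0.01,"y":0,"z":0,"wx":0,"wy":0,"wz":0}]'|grep -v rot;
```

```text
t: 12.42
ee_pos: [462.0, -195.3, 301.5]
ee_rot: [[0.582, 0.813, 0.001], [0.813, -0.582, 0.001], [0.001, -0.0, -1.0]]
contact_force: [2.7, 3.2, -2.0]
width: 9.2
t: 12.68
ee_pos: [461.5, -196.0, 301.4]
contact_force: [4.5, 5.6, -3.1]
width: 9.4
```

```bash
python3 -m creep '[{"x":0.034,"y":0,"z":0,"wx":0,"wy":0,"wz":0},{"x":0.034,"y":0,"z":0,"wx":0,"wy":0,"wz":0}]'|grep -v rot; python3 -m creep '[{"x":0,"y":0,"z":0.02,"wx":0,"wy":0,"wz":0},{"x":0,"y":0,"z":0.05,"wx":0,"wy":0,"wz":0},{"x":0,"y":0,"z":0.07,"wx":0,"wy":0,"wz":0},{"x":0,"y":0,"z":0.07,"wx":0,"wy":0,"wz":0}]'
```

```text
t: 12.92
ee_pos: [463.9, -192.7, 301.5]
contact_force: [-0.1, -0.6, -1.3]
width: 9.1
t: 13.42
ee_pos: [463.7, -192.7, 290.5]
ee_rot: [[0.582, 0.813, -0.001], [0.813, -0.582, 0.0], [-0.0, -0.001, -1.0]]
contact_force: [-0.7, -0.3, -1.1]
width: 9.0
```

```bash
python3 -m creep '[{"x":0,"y":0,"z":0.01,"wx":0,"wy":0,"wz":0},{"x":0,"y":0,"z":0.01,"wx":0,"wy":0,"wz":0}]'|grep -v rot;python3 -m creep '[{"x":0,"y":0,"z":0.01,"wx":0,"wy":0,"wz":0},{"x":0,"y":0,"z":0.01,"wx":0,"wy":0,"wz":0}]'|grep -v rot
```

```text
t: 13.68
ee_pos: [463.9, -192.7, 289.5]
contact_force: [-0.2, -0.4, -1.2]
width: 9.0
t: 13.92
ee_pos: [463.9, -192.7, 287.9]
contact_force: [0.7, 0.1, -1.4]
width: 9.3
```

```bash
python3 -m creep '[{"x":0,"y":0,"z":0.01,"wx":0,"wy":0,"wz":0},{"x":0,"y":0,"z":0.01,"wx":0,"wy":0,"wz":0}]'|grep -v rot;python3 -c "
from h import *
grab('j')
a=cv2.imread('pics/j_scene.png')[160:260,260:380];cv2.imwrite('pics/j_c.png',cv2.resize(a,None,fx=6,fy=6,interpolation=cv2.INTER_CUBIC))"
```

```text
t: 14.18
ee_pos: [464.1, -192.7, 287.4]
contact_force: [-3.2, 2.1, 5.7]
width: 9.7
```

View pics/j_c.png

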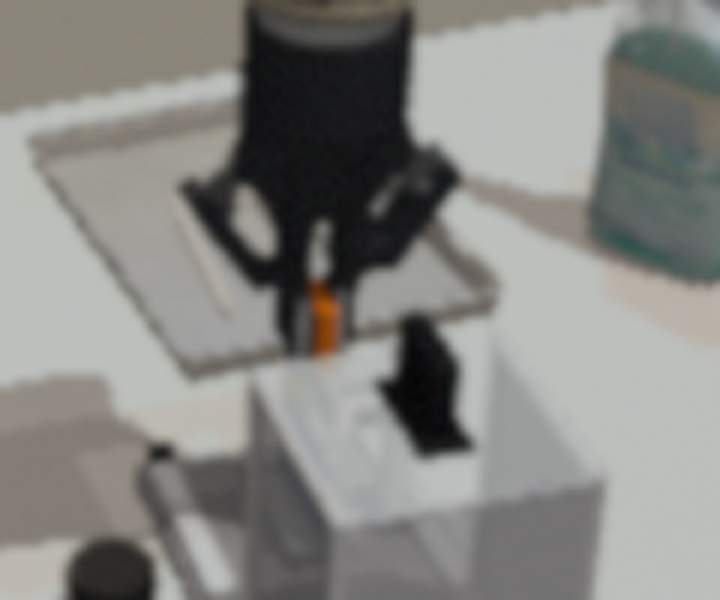

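```bash
python3 -m creep '[{"x":0,"y":0,"z":0,"wx":0,"wy":0,"wz":0},{"x":0,"y":0,"z":0,"wx":0,"wy":0,"wz":0},{"x":0,"y":0,"z":0,"wx":0,"wy":0,"wz":0},{"x":0,"y":0,"z":0,"wx":0,"wy":0,"wz":0}]' 0.5|grep -v rot;python3 -m creep '[{"x":0,"y":0,"z":-0.05,"wx":0,"wy":0,"wz":0},{"x":0,"y":0,"z":-0.2,"wx":0,"wy":0,"wz":0},{"x":0,"y":0,"z":-0.5,"wx":0,"wy":0,"wz":0},{"x":0,"y":0,"z":-0.8,"wx":0,"wy":0,"wz":0},{"x":0,"y":0,"z":-0.94,"wx":0,"wy":0,"wz":0}]' |grep -v rot
python3 -c "
from h import *
grab('k')
a=cv2.imread('pics/k_scene.png')[160:260,260:380];cv2.imwrite('pics/k_c.png',cv2.resize(a,None,fx=6,fy=6,interpolation=cv2.INTER_CUBIC))"
```

```text
t: 14.78
ee_pos: [463.9, -192.7, 286.4]
contact_force: [0.3, -0.8, 0.1]
width: 42.8
t: 15.4
ee_pos: [464.3, -192.9, 431.4]
contact_force: [0.5, -0.2, 0.2]
width: 42.9
```

View pics/k_c.png

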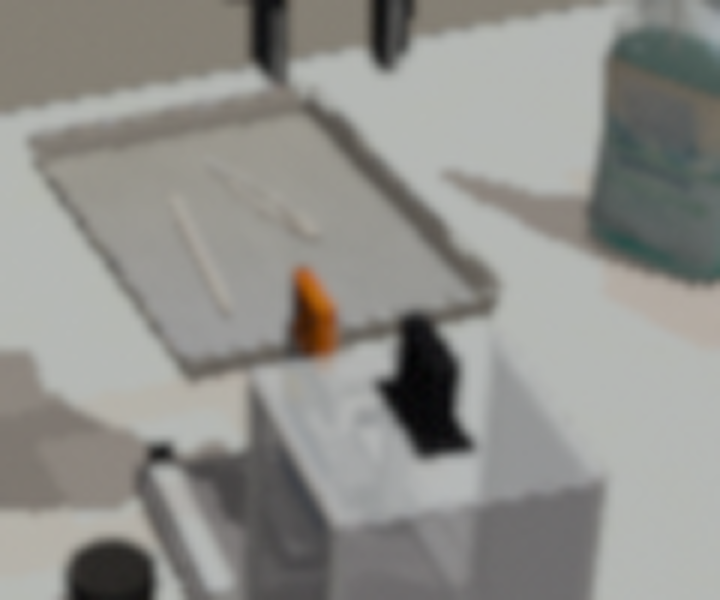

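```bash
python3 - <<'E'
from h import *
f=load('k_scene');X=cloud(f);im=f['im'].astype(int)
th=np.radians(-35.6);u=np.array([np.cos(th),np.sin(th)]);v=np.array([-u[1],u[0]]);o=np.array([463.8,-193.])
d=X[...,:2]-o;a=d@u;b=d@v;z=X[...,2]
m=(abs(a)<40)&(abs(b)<45)&(z>60)&(z<170)
org=m&(im[...,0]>im[...,2]+60)
for k,mm in(('all',m),('orange',org)):
    print(k,mm.sum(),*[np.percentile(t[mm],[1,5,25,50,75,95,99]).round(1) for t in(a,b,z)])
r=cv2.minAreaRect(np.c_[a[org],b[org]].astype(np.float32));print(r)
c,e=np.linalg.eigh(np.cov(np.c_[a[org],b[org]].T));print(e[:,1],np.sqrt(c))
for i in np.argwhere(org):
    print(i[::-1],a[tuple(i)].round(1),b[tuple(i)].round(1),z[tuple(i)].round(1))
E
python3 plan.py 387.8 -300.5 425 -35.6
```

```text
all 116 [-6.4 -6.  -5.3 -3.7 -0.8  3.   4.3] [-19.  -18.6 -14.8  -1.1  13.   28.4  31.9] [ 96.7 102.7 124.5 136.2 146.5 149.8 150.7]
orange 63 [-6.4 -5.5 -4.5 -2.7  0.4  3.   3.4] [-19.5 -18.8 -17.1 -14.3  -2.2  10.7  13.8] [124.8 126.5 135.8 145.  148.3 149.8 150.9]
((-1.7856192588806152, -2.940736770629883), (10.005234718322754, 34.55908203125), 1.844015121459961)
[-0.04666776  0.99891047] [ 2.99507841 10.10634115]
[309 205] -3.8 14.3 148.5
[310 205] -1.2 13.5 148.5
[311 205] 0.8 10.9 149.8
[309 206] -4.3 12.6 146.4
[310 206] -2.7 8.9 148.3
[311 206] -0.7 6.5 149.4
[312 206] 2.9 8.3 147.8
[309 207] -6.2 7.0 146.9
[310 207] -3.6 6.2 146.9
[311 207] -2.2 2.1 149.2
[312 207] 1.0 2.9 148.2
[313 207] 2.0 -2.1 151.0
[310 208] -4.8 2.6 146.1
[311 208] -3.7 -2.2 148.8
[312 208] -0.9 -2.4 148.4
[313 208] 2.4 -1.5 147.3
[310 209] -4.9 2.0 143.2
[311 209] -4.6 -4.8 147.4
[312 209] -3.8 -10.6 150.8
[313 209] 0.1 -7.9 148.4
[314 209] 2.7 -8.5 148.4
[310 210] -5.3 0.8 140.8
[311 210] -5.1 -6.5 145.3
[312 210] -3.2 -9.4 146.7
[313 210] -2.0 -13.7 149.2
[314 210] 0.5 -14.7 149.4
[315 210] 2.8 -16.
[... 483 characters left out ...]
7.6
[311 215] -5.1 -8.2 130.1
[312 215] -4.4 -14.3 133.8
[313 215] -3.2 -18.6 136.3
[314 215] -0.4 -18.9 136.0
[315 215] 2.5 -19.0 135.5
[311 216] -5.8 -10.7 128.5
[312 216] -4.4 -14.6 130.7
[313 216] -2.4 -17.0 131.9
[314 216] 0.8 -16.3 130.9
[315 216] 3.0 -18.1 131.6
[311 217] -5.1 -9.0 124.0
[312 217] -5.4 -17.6 129.6
[313 217] -3.5 -20.3 131.0
[314 217] 0.2 -18.2 129.0
[315 217] 3.0 -18.3 128.5
[312 218] -5.3 -17.6 126.3
[313 218] -2.1 -17.0 125.3
[314 218] 0.1 -18.7 126.1
t 15.5 ee [ 464.6 -193.   431.3] q [-31.6  -5.4 103.5  -0.   81.5   4.1] w 42.8 F [ 0.7 -0.4 -0.3]
shift norm [-8.804e-01  8.000e-04  4.900e-02] mm [-1.321e+02  1.000e-01  7.400e+00] turn norm [ 0.0031 -0.0002 -0.0001]
```

```bash
python3 -m creep '[{"x":-0.2,"y":0,"z":0,"wx":0,"wy":0,"wz":0},{"x":-0.5,"y":0,"z":0,"wx":0,"wy":0,"wz":0},{"x":-0.8,"y":0,"z":0,"wx":0,"wy":0,"wz":0},{"x":-0.87,"y":0,"z":0.02,"wx":0,"wy":0,"wz":0},{"x":-0.87,"y":0,"z":0.2,"wx":0,"wy":0,"wz":0},{"x":-0.87,"y":0,"z":0.45,"wx":0,"wy":0,"wz":0},{"x":-0.87,"y":0,"z":0.53,"wx":0,"wy":0,"wz":0},{"x":-0.87,"y":0,"z":0.53,"wx":0,"wy":0,"wz":0}]' |grep -v rot
python3 -m creep '[{"x":0,"y":0,"z":0,"wx":0,"wy":0,"wz":0},{"x":0,"y":0,"z":0,"wx":0,"wy":0,"wz":0},{"x":0,"y":0,"z":0,"wx":0,"wy":0,"wz":0},{"x":0,"y":0,"z":0,"wx":0,"wy":0,"wz":0},{"x":0,"y":0,"z":0,"wx":0,"wy":0,"wz":0}]' 0 30
python3 plan.py 463.8 -193 350.5 -35.4
```

```text
t: 16.5
ee_pos: [388.0, -298.2, 347.1]
contact_force: [-0.7, -0.7, 0.6]
width: 42.8
t: 17.12
ee_pos: [388.5, -299.2, 349.6]
ee_rot: [[0.582, 0.813, 0.003], [0.813, -0.582, -0.002], [-0.0, 0.003, -1.0]]
contact_force: [1.8, -0.1, 6.4]
width: 13.6
t 17.125 ee [ 388.5 -299.2  349.6] q [-46.8  -3.4 110.6   0.   72.6 -11.2] w 13.6 F [ 1.8 -0.1  6.4]
shift norm [ 0.8677 -0.0043  0.0014] mm [130.2  -0.6   0.2] turn norm [ 0.0016  0.0001 -0.0018]
```

```bash
python3 -m creep '[{"x":0.06,"y":0,"z":0,"wx":0,"wy":0,"wz":0},{"x":0.16,"y":0,"z":0,"wx":0,"wy":0,"wz":0},{"x":0.28,"y":0,"z":0,"wx":0,"wy":0,"wz":0},{"x":0.4,"y":0,"z":0,"wx":0,"wy":0,"wz":0}]' |grep -v rot
python3 -m creep '[{"x":0.1,"y":0,"z":0,"wx":0,"wy":0,"wz":0},{"x":0.2,"y":0,"z":0,"wx":0,"wy":0,"wz":0},{"x":0.3,"y":0,"z":0,"wx":0,"wy":0,"wz":0},{"x":0.38,"y":0,"z":0,"wx":0,"wy":0,"wz":0},{"x":0.43,"y":0,"z":0,"wx":0,"wy":0,"wz":0},{"x":0.45,"y":0,"z":0,"wx":0,"wy":0,"wz":0},{"x":0.45,"y":0,"z":0,"wx":0,"wy":0,"wz":0}]' |grep -v rot
python3 plan.py 463.8 -193 350.5 -35.4
```

```text
t: 17.62
ee_pos: [423.5, -250.4, 349.7]
contact_force: [-0.1, -3.7, 5.6]
width: 13.8
t: 18.5
ee_pos: [462.9, -195.4, 349.7]
contact_force: [2.2, 0.3, 6.3]
width: 13.6
t 18.5 ee [ 462.9 -195.4  349.7] q [-31.9  -1.6 108.9   0.   72.6   3.7] w 13.6 F [2.2 0.3 6.3]
shift norm [ 0.0163 -0.0046  0.0018] mm [ 2.4 -0.7  0.3] turn norm [ 0.0017 -0.0001 -0.0017]
```

```bash
python3 -m creep '[{"x":0.02,"y":0,"z":0,"wx":0,"wy":0,"wz":0},{"x":0.02,"y":0,"z":0,"wx":0,"wy":0,"wz":0}]' |grep -v rot
python3 -m creep '[{"x":0.02,"y":0,"z":0,"wx":0,"wy":0,"wz":0},{"x":0.02,"y":0,"z":0,"wx":0,"wy":0,"wz":0}]' |grep -v rot
```

```text
t: 18.75
ee_pos: [464.4, -193.4, 349.6]
contact_force: [0.3, -2.3, 6.8]
width: 13.4
t: 19.0
ee_pos: [465.1, -192.6, 349.6]
contact_force: [-7.9, -10.8, 7.5]
width: 13.8
```

```bash
python3 -m creep '[{"x":0.015,"y":0,"z":0,"wx":0,"wy":0,"wz":0},{"x":0.015,"y":0,"z":0,"wx":0,"wy":0,"wz":0}]' |grep -v rot
python3 -m creep '[{"x":-0.025,"y":0,"z":0,"wx":0,"wy":0,"wz":0},{"x":-0.025,"y":0,"z":0,"wx":0,"wy":0,"wz":0}]' |grep -v rot
```

```text
t: 19.25
ee_pos: [465.5, -192.1, 349.6]
contact_force: [-13.7, -18.7, 7.7]
width: 13.7
t: 19.5
ee_pos: [464.7, -193.1, 349.7]
contact_force: [-3.0, -6.5, 6.0]
width: 13.3
```

```bash
python3 -m creep '[{"x":0,"y":0,"z":0,"wx":0,"wy":0,"wz":0},{"x":0,"y":0,"z":0,"wx":0,"wy":0,"wz":0},{"x":0,"y":0,"z":0,"wx":0,"wy":0,"wz":0},{"x":0,"y":0,"z":-0.05,"wx":0,"wy":0,"wz":0},{"x":0,"y":0,"z":-0.3,"wx":0,"wy":0,"wz":0},{"x":0,"y":0,"z":-0.6,"wx":0,"wy":0,"wz":0},{"x":0,"y":0,"z":-0.7,"wx":0,"wy":0,"wz":0}]' 0.5|grep -v rot
python3 -m creep '[{"x":-0.3,"y":0,"z":0,"wx":0,"wy":0,"wz":0},{"x":-0.6,"y":0,"z":0,"wx":0,"wy":0,"wz":0},{"x":-0.9,"y":0,"z":0,"wx":0,"wy":0,"wz":0},{"x":-1,"y":0,"z":0,"wx":0,"wy":0,"wz":0}]' |grep -v rot
python3 -m creep '[{"x":-0.3,"y":0,"z":0,"wx":0,"wy":0,"wz":0},{"x":-0.6,"y":0,"z":0,"wx":0,"wy":0,"wz":0},{"x":-0.9,"y":0,"z":0,"wx":0,"wy":0,"wz":0},{"x":-1,"y":0,"z":0,"wx":0,"wy":0,"wz":0},{"x":-1,"y":0,"z":0,"wx":0,"wy":0,"wz":0}]' |grep -v rot
python3 -c "
from h import *
grab('m')
a=cv2.imread('pics/m_scene.png')[160:320,250:390];cv2.imwrite('pics/m_c.png',cv2.resize(a,None,fx=3.75,fy=3.75,interpolation=cv2.INTER_CUBIC))
a=cv2.imread('pics/m_top.png')[160:270,225:375];cv2.imwrite('pics/m_t.png',cv2.resize(a,None,fx=5,fy=5,interpolation=cv2.INTER_CUBIC))"
```

```text
t: 20.38
ee_pos: [465.3, -191.6, 456.9]
contact_force: [0.7, -0.2, -0.5]
width: 43.0
t: 20.88
ee_pos: [376.2, -314.7, 452.4]
contact_force: [0.3, -0.0, -0.1]
width: 42.8
t: 21.5
ee_pos: [290.2, -435.4, 452.5]
contact_force: [-0.3, 0.3, -0.7]
width: 42.8
```

View pics/m_c.png

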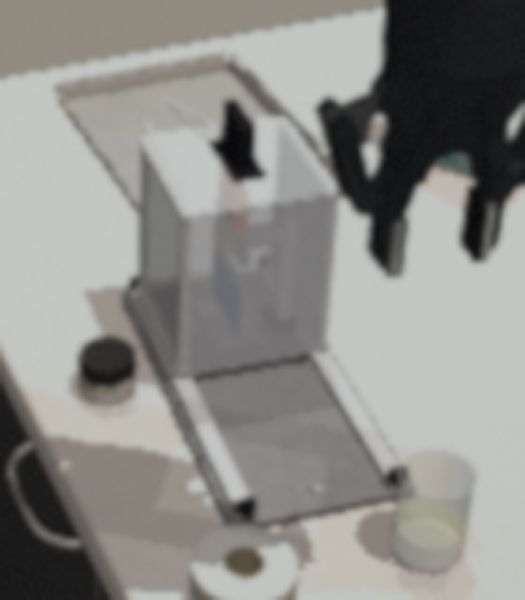

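View pics/m_t.png

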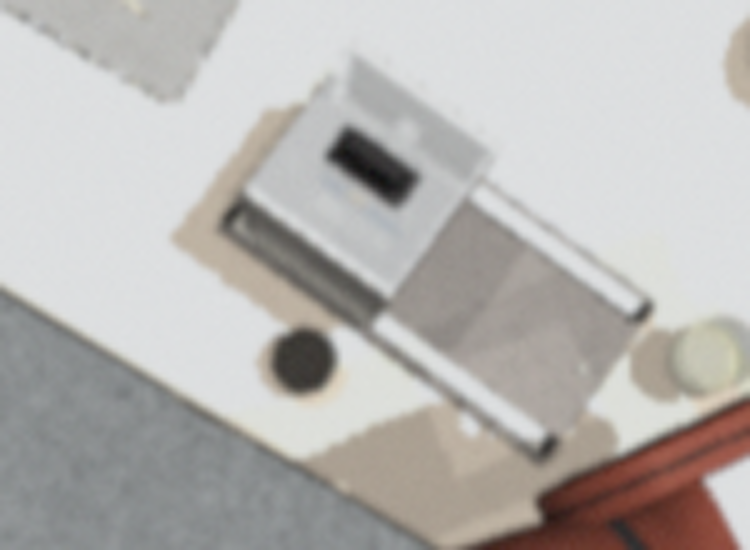

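```bash
python3 - <<'E'
from h import *
th=np.radians(-35.6);u=np.array([np.cos(th),np.sin(th)]);v=np.array([-u[1],u[0]]);o=np.array([463.8,-193.])
for n in('a_top','m_top','a_scene','m_scene'):
    f=load(n);X=cloud(f);m=(abs(X[...,2]-164)<6)&(X[...,0]>360)&(X[...,0]<570)&(X[...,1]<-80)&(X[...,1]>-320)
    r=cv2.minAreaRect(X[m][:,:2].astype(np.float32));d=np.array(r[0])-o;print(n,r,'cover',d@u,d@v)
    if 'scene' in n:continue
for n in ('top','scene'):
    A,B=load('a_'+n),load('m_'+n);Xa,Xb=cloud(A),cloud(B)
    for k,c,h,rad in(('jar',(358,-158),35,35),('beaker',(366,-426),70,45),('roll',(300,-352),29,50)):
        for X in(Xa,Xb):
            m=(np.hypot(X[...,0]-c[0],X[...,1]-c[1])<rad)&(X[...,2]>14)&(X[...,2]<h+8)
            print(n,k,m.sum(),np.median(X[m],0).round(1),cv2.minAreaRect(X[m][:,:2].astype(np.float32))[0])
E
```

```text
a_top ((457.4918212890625, -201.465576171875), (109.6404800415039, 117.0009765625), 54.056785583496094) cover -0.20117856541929718 -10.555502155547071
m_top ((463.78692626953125, -193.55673217773438), (110.08634948730469, 117.40545654296875), 54.2930793762207) cover 0.31345632869099677 -0.4602898762267006
a_scene ((458.4057312011719, -201.07366943359375), (114.40473175048828, 117.54024505615234), 55.05073547363281) cover 0.3137843651323205 -9.704834535897831
m_scene ((464.1205749511719, -192.81396484375), (115.09764862060547, 117.51618194580078), 54.054405212402344) cover 0.15236439906053065 0.337879369862571
top jar 138 [ 358.2 -158.1   35.6] (359.2070007324219, -157.30686950683594)
top jar 137 [ 358.2 -158.    35.5] (359.2922058105469, -157.63333129882812)
top beaker 246 [ 366.  -428.5   28.3] (363.98297119140625, -424.2627258300781)
top beaker 246 [ 366.2 -429.1   27.2] (363.6827392578125, -424.2292175292969)
top roll 197 [ 275.8 -343.4   27.2] (285.672119140625, -337.7701721191406)
top roll 35 [ 308.6 -315.4   19.2] (313.8089294433594, -321.9453430175781)
scene jar 204 [ 353.7 -161.1   33.2] (358.9441223144531, -156.6385498046875)
scene jar 207 [ 353.8 -161.1   33.1] (359.0779724121094, -155.85769653320312)
scene beaker 584 [ 356.9 -425.3   47.4] (365.2099304199219, -423.9356994628906)
scene beaker 583 [ 357.2 -425.8   47.4] (365.6361389160156, -424.8315734863281)
scene roll 290 [ 272.7 -345.9   26.3] (277.5269775390625, -338.13970947265625)
scene roll 288 [ 272.7 -345.9   26.4] (277.7237243652344, -337.9197998046875)
```

```bash
python3 -m creep '[{"x":0,"y":0,"z":0,"wx":0,"wy":0,"wz":0},{"x":0,"y":0,"z":0,"wx":0,"wy":0,"wz":0}]'|grep -v rot; python3 -c "
from workcell import arm
print(arm.close_job())"
```

```text
t: 21.85
ee_pos: [290.8, -434.7, 453.2]
contact_force: [-0.6, 0.1, 0.2]
width: 42.7
the job is handed in; nothing more can be done
None
```

The job is done and was handed in at 21.9 s. I slid the cover open to its stop, hung the larger panel on the pin by its slot and released it. Then I slid the cover shut to its stop and moved the arm clear.

- **Cover:** it measures 0 ± 0.5 mm from fully shut in both camera views. I felt the stop at about 23 N, both opening and shutting.
- **Panel:** before the cover was shut, its top was about 149 mm above the worktop, as it should be when seated. It stood about 1–2 mm off the pin's middle along the pin and roughly square to the stand. In the last scene picture it is seen still hanging inside the cover.
- **Beaker, jar and label roll:** all three are unmoved to within about 1 mm in the scene view. The top view agrees for the beaker and jar. In that view the arm partly hid the roll, so its figures there differ and cannot be used as a check.
- **Stand position:** the stand's pose came from the top view. The same fit on the scene view failed because the roll and other things got mixed in. The pin head found from both views agreed with the top-view pose within about 2 mm, and contact with the end of the slot and with the seat came where it predicted.

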